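Load and scan the print-room tool tray

TASK

Draw the sliding tray by its red knob fully out to the loading stop (towards the robot), then press every tool lying on the bench fully home into its own matching cut-out in the foam. Then use the knob to bring the tools' white tags one after another under the fixed red pointer, in tray order from left to right as the robot sees it (scraper, cutters, caliper, wrench; skip any that is missing), stopping for a second with each tag's centre right under the tip, and finally draw the tray fully out to the loading stop again. Leave the printed tower and figure where they stand.

Things in the scene. Friction and masses are not known exactly. Their poses are not given: they have to be found in the camera images.
- scraper: Orange-handled print scraper, 115 mm long. Handle: x from -55 to +15 mm, 24 mm wide (y -12 to 12), 28 mm high, grip it across y around x = -15 mm. Steel blade: x +15 to +60 mm, 44 mm wide, 6 mm high. 90 g. Round white tag on top. Origin on the underside, y = 0 mid-width of the handle; z up, +x towards the head. May be absent.
- scraper_tag (a point): Centre of the round white tag (14 mm, black centre) on top of the orange-handled print scraper: at x = 5 mm, y = 0, z = 28 mm of the tool.
- pocket_scraper (a point): Where the origin of the orange-handled print scraper belongs: on the yellow floor of its cut-out, 11 mm below the foam's top, 38 mm above the table. The tool lies with its x axis along the tray's +x (head AWAY from the knob). The cut-out leaves 1.5 mm all round; springy foam lips pinch the handle, so push down with 5 to 10 N. Home, the handle stands 17 mm above the foam.
- cutters: Blue-handled flush cutters, 113 mm long. Twin handles: x from -55 to +10 mm, together 28 mm wide, 28 mm high, grip across y around x = -15 mm. Steel pivot part: x +10 to +32, 34 mm wide, 10 mm high; nose: x +32 to +58, 14 mm wide, 8 mm high. 130 g. Round white tag on top. Origin on the underside, y = 0 mid-width of the handle; z up, +x towards the head. May be absent.
- cutters_tag (a point): Centre of the round white tag (14 mm, black centre) on top of the blue-handled flush cutters: at x = -32 mm, y = 0, z = 28 mm of the tool.
- pocket_cutters (a point): Where the origin of the blue-handled flush cutters belongs: on the yellow floor of its cut-out, 11 mm below the foam's top, 38 mm above the table. The tool lies with its x axis along the tray's -x (head TOWARDS the knob). The cut-out leaves 1.5 mm all round; springy foam lips pinch the handle, so push down with 5 to 10 N. Home, the handle stands 17 mm above the foam.
- caliper: Caliper with a green housing, 120 mm long. Steel beam: x -60 to +60 mm, 16 mm wide, 8 mm high. Green housing: x -24 to +24, 26 mm wide, 28 mm high, grip it across y around x = 0. Two jaws stick out to +y, up to y = +28 mm, at x +4..+20 and +44..+60, 8 mm high. 120 g. Round white tag on top. Origin on the underside, y = 0 mid-width of the handle; z up, +x towards the head. May be absent.
- caliper_tag (a point): Centre of the round white tag (14 mm, black centre) on top of the green caliper: at x = 14 mm, y = 0, z = 28 mm of the tool.
- pocket_caliper (a point): Where the origin of the green caliper belongs: on the yellow floor of its cut-out, 11 mm below the foam's top, 38 mm above the table. The tool lies with its x axis along the tray's +x (head AWAY from the knob). The cut-out leaves 1.5 mm all round; springy foam lips pinch the handle, so push down with 5 to 10 N. Home, the handle stands 17 mm above the foam.
- wrench: Red-handled nozzle wrench, 115 mm long. Handle: x from -55 to +5 mm, 26 mm wide, 28 mm high, grip across y around x = -15 mm. Steel shaft: x +5 to +40, 12 mm wide, 10 mm high; brass socket: x +40 to +60, 22 mm wide, 11 mm high. 110 g. Round white tag on top. Origin on the underside, y = 0 mid-width of the handle; z up, +x towards the head. May be absent.
- wrench_tag (a point): Centre of the round white tag (14 mm, black centre) on top of the red-handled nozzle wrench: at x = -45 mm, y = 0, z = 28 mm of the tool.
- pocket_wrench (a point): Where the origin of the red-handled nozzle wrench belongs: on the yellow floor of its cut-out, 11 mm below the foam's top, 38 mm above the table. The tool lies with its x axis along the tray's -x (head TOWARDS the knob). The cut-out leaves 1.5 mm all round; springy foam lips pinch the handle, so push down with 5 to 10 N. Home, the handle stands 17 mm above the foam.
- tray_mid (a point): Centre of the foam's top face (foam 150 mm along the tray's x by 216 mm along y), 49 mm above the table, with the tray's axes: x along the lower slide, away from the robot; y along the upper slide, to the left. Cut-outs in a row along y: scraper +78 mm, cutters +26, caliper -26, wrench -78 mm, all at x = 0.
- tray_knob (a point): Top centre of the tray's red round knob (26 mm diameter, red part 26 mm high on a thin stem; top 90 mm above the table, tray plate 52 mm below it), 108 mm in -x of the tray's centre. Grip it from above and lead it horizontally to move the tray both ways at once; each slide takes about 3 N and stays where left.
- pointer (a point): Tip of the scanner's fixed red pointer, 84 mm above the table (18 mm above the tools' tops when they are home). Its black arm (22 mm wide, 145 to 163 mm above the table) comes from a post on the far side (+x); a grey 22 mm barrel stands over the tip. With both slides at 0 it is 125 mm in +x of the tray's centre.
- saddle (a joint): Lower slide, m: 0 at the loading stop (tray drawn fully towards the robot), grows to 0.15 as the tray moves away under the pointer.
- tray (a joint): Upper slide, m: 0 in the middle, -0.095 to +0.095, positive to the left (+y of the tray).
- tower: Bystander: black printed test tower on a yellow foot 75 mm square, 142 mm high. Origin under its centre.
- figure: Bystander: blue many-legged printed figure on a round yellow foot 110 mm wide, 120 mm high. Origin under its centre.
Things that resemble listed ones, but are neither listed nor needed, are in the scene too. What is shaped like the caliper but purple is not meant.

How it is judged:
By the outcome, as a careful person would: the job done as asked, in the order asked, and still so for the second after the job is handed in, with the robot touching nothing.
Of scraper, cutters, caliper, wrench only 3 to 4 are there at a start; the rules pass over those that are not, and their reading is None.
At some moment in a run one of scraper, cutters, caliper, wrench may be knocked a few centimetres aside while the robot is not near it.
Once in a run the grip may slacken for a moment while it holds something.
It also fails if it takes over 210 s, if anything falls off the work surface, if the arm or the gripper's body presses on something with over 40 N, if the wrist force passes 120 N, or if a joint passes its speed limit or range.

ROBOT

A 7-joint arm with a two-finger parallel gripper is mounted at the origin on the work surface. World frame = base frame: x ahead of the robot, y to its left, z up, the work surface at z = 0. Lengths are in m, angles in degrees, forces in N, time in s.
With the tool pointing down it reaches from about 0.425 to 0.8 m from the base axis. Payload 8.3 kg.
Tool frame: the origin (TCP) lies midway between the tips of the shut fingers; the grasp point (between the pads) lies 19 mm behind it (manip.grip_depth is the distance from the TCP to the grasp point, in m); z points along the fingers, y is the line along which they close (so a half turn about z gives the same grasp; the last joint's range is limited). The gripper opens to 85 mm and grips with 20 to 120 N. Pads are 22 mm wide; open, the fingers measure 114 mm over their backs; the gripper's body (76 mm by 85 mm) begins 54 mm behind the grasp point. The pads swing forward as they close: fully open they stand 13 mm farther back than shut.
Start: joints at [65.438, 21.967, 0.94, 78.501, -0.361, 79.538, -2.664], TCP at [0.224, -0.584, 0.231] pointing down, gripper open.
Joint ranges: [-169.22, 169.22], [-14.56, 117.87], [-87.37, 89.26], [10.42, 133.3], [-82.24, 262.24], [0.94, 117.77], [-172.7, 172.7]. Speed limits (degrees/s): [136.94, 136.94, 172.46, 172.46, 180, 180, 180].

INTERFACE

Orientations are given as a 3x3 rotation matrix whose columns are the frame's x, y, z axes.
In Python, from rig import manip gives the robot as it stands. The module is installed in compiled form; this text tells all that it offers.
- The arm moves only by the tool step_arm, never from a script. Its argument "plan" is a list of rows, each an object of numbers: "jaw": the finger opening in mm, from 0 to 85.4; "tx", "ty", "tz": the shift along the tool's x, y, z each as a share of 0.4 m, from -1 to 1; "twist": the turn about the tool's z as a share of 45 degrees, from -1 to 1. A call has 1 to 8 rows; each row is the pose to reach, as a shift and turn from the pose commanded when the call began, along the tool's axes at that moment; what a row does not reach only later rows make up. A row lasts 1/8 s, in which the tool goes at most 62.5 mm and 10.7 degrees, less where a joint would pass 70% of its speed; a pose out of reach is approached as far as the arm can. A call with a number of a shift or a turn outside -1 to 1 is refused whole. A call with a gripper value outside its range is refused whole. The fingers move at their own pace and stop on an object; the grip force is fixed at half the most. Time passes only in rows, so rows that repeat a pose let the fingers close. It gives the time, the measured TCP pose, the force, the opening and the grip force at its end, in the units of the state.
- manip.read_state(): the state, without advancing time (a new reading comes with each control period).
- manip.grab_frame(name): name is "scene" or "side" or "wrist"; returns (picture, depth): 420x560x3 uint8, red, green, blue; 420x560 float32, m along the optical axis (not along the pixel's ray), 0 where there is no reading.
- manip.get_calibration(name): a dict with "fx", "fy", "cx", "cy" (pixels), "eye" and "rotation" of the camera in the world. Camera axes: x right, y up, looking along -z (the intrinsics and any distortion apply to the point x, -y, -z); pixel columns grow to the right and rows downward; lengths in m; the calibration is good to about 2 mm. The wrist camera is an equidistant fisheye: a pixel r from the principal point sees the ray r / f radians off the axis. A picture is of the moment at which its call begins: read the wrist's pose just before it. get_calibration takes no time and is no camera call; for the wrist camera it gives the pose at the moment of the call.
- manip.close_job(): hands the job in; it is judged then, once.
Trained networks look in the newest picture that a camera, given by its name, has taken for a name from the list of things; names that differ only in an ending like _2 or _b are one class to them, and where a whole thing is asked for, a point or a joint stands for the part that bears it (a point fixed in the world has none). Each returns a list of dicts, best first, with "score" (0 to 1); they miss things now and then, are a little off and sometimes report something else, mostly with a low value. They report only what shows in the picture. A call takes as long as a camera call. They do not tell look-alikes from the thing itself.
- manip.spot_in(name, camera): "extent" ([centre column, centre row, width, height] in pixels, round what is visible of it).
- manip.cut_out(name, camera): "mask" (420x560 bool, what is visible of it) and "extent" ([centre column, centre row, width, height] in pixels, round what is visible of it).
- manip.place_of(name, camera): "location" ([column, row] in pixels: a listed point, or the origin of a listed thing).
The state is a dict: "clock": time; "q": joint angles; "qd": joint speeds; "joint_efforts": joint torques, N m; "position": TCP position; "ee_rot": TCP orientation; "force": force on the tool from outside, world axes, zero at the start; "moment": the same for the moment, N m; "grip_width": finger opening in m; "grip_force": force on a finger pad.
Only numpy, scipy, OpenCV 4.12 (cv2) and the standard library are available. Lean on these libraries where they do the work, as an engineer would, in place of code of your own. Each camera call takes 0.05 s, during which the arm holds its last target. There are 200 camera calls.

## Working session

There is one attempt and no reset: what is moved stays moved. The work goes in short steps, Python scripts to look and compute and a tool call to move; the robot and the scene stay as the last step left them, time stands still between calls to the robot, and variables do not carry over. Pictures are saved under pics/ and viewed, at most 14 in all, crops included, and the job is handed in when it is done.

Besides the shell and the picture viewer there is one more tool, called after "Emit:" by a JSON object that holds its "op" and its "data", one argument or row to a line. step_arm: Moves the arm, as the interface text tells. Shift numbers are shares of 0.4 m and turn numbers shares of 45 degrees, none past 1 either way. Its arguments: {"type":"object","properties":{"plan":{"type":"array","items":{"type":"object","properties":{"jaw":{"type":"number"},"tx":{"type":"number"},"ty":{"type":"number"},"tz":{"type":"number"},"twist":{"type":"number"}}}}},"required":["plan"]}

```bash
mkdir -p pics; cat > h.py <<'E'
import numpy as np, cv2
from rig import manip
def P(cam,uv,depth=None,z=None,cal=None):
    """pixel -> world, by depth (m along axis) or by plane height z"""
    c=cal or manip.get_calibration(cam); u,v=uv
    a,b=(u-c['cx'])/c['fx'],(v-c['cy'])/c['fy']
    if cam=='wrist':
        r=np.hypot(a,b); s=np.sin(r)/r if r>1e-9 else 1
        d=np.array([a*s,-b*s,-np.cos(r)])
    else: d=np.array([a,-b,-1.])
    w=np.array(c['rotation'])@d; e=np.array(c['eye'])
    if depth is not None: return e+w*depth/(-d[2])
    return e+w*(z-e[2])/w[2]
def grab(cam,fn=None):
    cal=manip.get_calibration(cam); im,de=manip.grab_frame(cam)
    if fn: cv2.imwrite('pics/'+fn,im[:,:,::-1])
    return im,de,cal
E
python3 - <<'E'
from h import *
np.set_printoptions(precision=4,suppress=True)
s=manip.read_state();print(s['clock'],s['position'],s['ee_rot'],s['force'],manip.grip_depth)
ims=[]
for cam in ['scene','side']:
    im,de,cal=grab(cam); ims.append(im); print(cam,cal)
    for n in ['scraper_tag','cutters_tag','caliper_tag','wrench_tag','scraper','cutters','caliper','wrench','pocket_scraper','pocket_cutters','pocket_caliper','pocket_wrench','tray_knob','tray_mid','pointer']:
        for r in manip.place_of(n,cam)[:2]:
            u,v=r['location'];d=de[min(int(v),419),min(int(u),559)]
            print(n,round(r['score'],2),np.round([u,v],1),P(cam,(u,v),d,cal=cal))
cv2.imwrite('pics/a.png',ims[0][:,:,::-1]);cv2.imwrite('pics/b.png',ims[1][:,:,::-1])
E
```

```text
0.0 [ 0.2234 -0.5832  0.2303] [[ 0.9338  0.3577 -0.0007]
 [ 0.3577 -0.9338  0.0018]
 [-0.     -0.0019 -1.    ]] [ 0.992  -0.347   0.2579] 0.0187
scene {'fx': 392.7685009315176, 'fy': 392.7685009315176, 'cx': 280.64880794987323, 'cy': 210.79465739514828, 'eye': array([1.0677, 0.6201, 0.7983]), 'rotation': array([[-0.7396, -0.4415,  0.5079],
       [ 0.6727, -0.4603,  0.5794],
       [-0.022 ,  0.7702,  0.6375]])}
scraper_tag 0.88 [357.7 295.8] [0.5369 0.289  0.0285]
cutters_tag 0.59 [225.5 180. ] [ 0.4592 -0.3644  0.0022]
caliper_tag 0.7 [199.8 165.7] [ 0.4934 -0.469   0.0288]
caliper_tag 0.68 [276.2 178.7] [ 0.3484 -0.2186  0.0271]
wrench_tag 0.9 [414.7 269.4] [0.3641 0.3353 0.0284]
scraper 0.93 [355.9 304.6] [0.5598 0.3023 0.0278]
cutters 0.61 [219.3 195.5] [ 0.5336 -0.2956  0.0108]
caliper 0.71 [243.2 174.5] [ 0.4117 -0.321   0.0243]
caliper 0.55 [252.4 263.9] [0.6674 0.0471 0.0485]
wrench 0.74 [416.2 293.4] [0.4065 0.3731 0.0023]
wrench 0.57 [220.1 178.4] [ 0.4671 -0.3861  0.0021]
pocket_scraper 0.64 [272.9 282.4] [0.6643 0.1231 0.0387]
pocket_cutters 0.95 [254.2 273.2] [0.6802 0.
[... 1487 characters left out ...]
385.4] [0.4034 0.3719 0.0158]
pocket_scraper 0.74 [279.3 385.2] [0.4091 0.3667 0.0047]
pocket_scraper 0.63 [207.7 211.5] [ 0.6902 -0.0419  0.0375]
pocket_cutters 0.62 [198.5 244.6] [0.6755 0.0705 0.0369]
pocket_cutters 0.42 [245.2 146.2] [ 0.6697 -0.3225  0.0387]
pocket_caliper 0.76 [202.8 228.7] [0.6835 0.0165 0.0351]
pocket_caliper 0.17 [199.8 245.5] [0.6719 0.072  0.036 ]
pocket_wrench 0.62 [209.7 213. ] [ 0.6832 -0.0372  0.0379]
pocket_wrench 0.46 [146.5 362.9] [0.6566 0.4069 0.0715]
tray_knob 0.66 [241.8 224.7] [0.5731 0.0359 0.0907]
tray_knob 0.53 [200.  227.9] [0.6894 0.019  0.0393]
tray_mid 0.91 [198.3 232.9] [0.6899 0.032  0.0348]
pointer 0.92 [184.5 216.1] [ 0.7371 -0.0046  0.0482]
```

View pics/a.png

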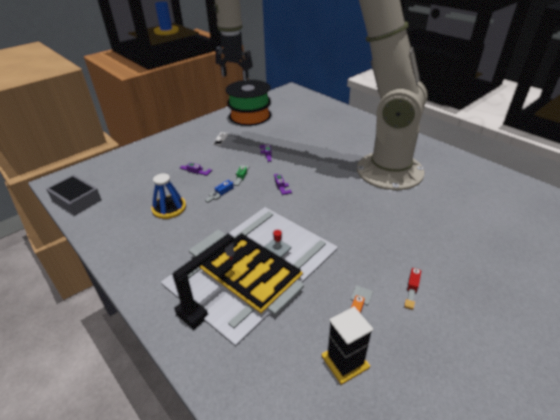

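View pics/b.png

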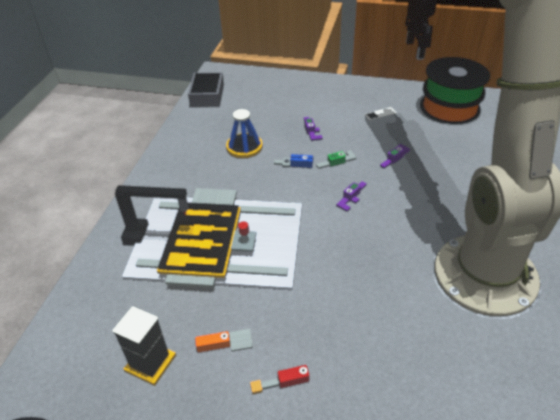

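Side view: scraper (212,341), wrench (294,376), cutters (300,160) and caliper (337,158) are all there. There are three purple fakes, the knob is at (243,230), the figure at (243,135) and the tower at (145,345).

```bash
cat >> h.py <<'E'
HUE={'scraper':(4,14),'cutters':(108,120),'caliper':(50,80),'wrench':(0,3)}
def cloud(cam,im,de,cal):
    v,u=np.mgrid[0:420,0:560]; a,b=(u-cal['cx'])/cal['fx'],(v-cal['cy'])/cal['fy']
    if cam=='wrist':
        r=np.hypot(a,b)+1e-9; k=np.tan(np.minimum(r,1.4))/r; a,b=a*k,b*k
    d=np.stack([a,-b,-np.ones_like(a)],-1)*de[...,None]
    return d@np.array(cal['rotation']).T+np.array(cal['eye'])
def blobs(im,name,smin=120,vmin=50):
    h=cv2.cvtColor(im,cv2.COLOR_RGB2HSV); lo,hi=HUE[name]
    m=(h[...,0]>=lo)&(h[...,0]<=hi)
    if name=='wrench': m|=h[...,0]>=174
    return m&(h[...,1]>=smin)&(h[...,2]>=vmin)
E
python3 - <<'E'
from h import *
np.set_printoptions(precision=4,suppress=True)
for cam in ['scene','side']:
    im,de,cal=grab(cam); X=cloud(cam,im,de,cal)
    for n in HUE:
        m=(blobs(im,n)&(de>0)&(X[...,2]<.12)&(X[...,2]>-.01)&(X[...,0]<.8)).astype(np.uint8)
        k,lab,st,ce=cv2.connectedComponentsWithStats(m)
        for i in np.argsort(-st[1:,4])[:3]+1:
            if st[i,4]<15: continue
            p=X[lab==i]; t=p[p[:,2]>p[:,2].max()-.008]
            r=cv2.minAreaRect((t[:,:2]*1000).astype(np.float32))
            print(cam,n,st[i,4],np.round(ce[i]),'top',t.mean(0),'zmax',p[:,2].max(),'rect',np.round(r[0]),np.round(r[1]),round(r[2],1))
    # foam top by height & tray axes
    m=(abs(X[...,2]-.049)<.005)&(X[...,0]>.55)&(X[...,0]<.8)&(abs(X[...,1])<.2)
    r=cv2.minAreaRect((X[m][:,:2]*1000).astype(np.float32)); print('foam',r)
    m=(abs(X[...,2]-.090)<.004)&(X[...,0]>.5)&(X[...,0]<.65)&(abs(X[...,1])<.15);print('knob',m.sum(),X[m].mean(0))
    m=(abs(X[...,2]-.163)<.004)&(X[...,0]>.6)&(X[...,0]<.95)&(abs(X[...,1])<.15)
    print('arm',cv2.minAreaRect((X[m][:,:2]*1000).astype(np.float32)))
E
```

```text
scene scraper 3545 [164.  85.] top [ 0.2786 -1.1705  0.1161] zmax 0.11995909517258863 rect [  309. -1216.] [328. 646.] 49.8
scene scraper 442 [250. 117.] top [ 0.1335 -0.6289  0.0645] zmax 0.06760298933563236 rect [ 130. -634.] [ 36. 146.] 51.4
scene scraper 85 [358. 304.] top [0.5565 0.3042 0.0291] zmax 0.032384053098125976 rect [555. 302.] [36. 22.] 24.5
scene cutters 2181 [318.  52.] top [-0.6385 -0.981   0.1161] zmax 0.11993008455061571 rect [ -621. -1050.] [239. 639.] 23.8
scene cutters 207 [160. 199.] top [ 0.701  -0.3478  0.1035] zmax 0.10795742206577308 rect [ 700. -348.] [ 9. 12.] 78.5
scene cutters 165 [174. 195.] top [ 0.6788 -0.3424  0.1034] zmax 0.10805709673167752 rect [ 678. -342.] [11.  5.] 15.1
scene caliper 394 [249. 102.] top [ 0.1247 -0.6441  0.1155] zmax 0.11981179936150599 rect [ 121. -651.] [ 51. 148.] 50.4
scene caliper 54 [241. 173.] top [ 0.4107 -0.334   0.0292] zmax 0.03263473220561053 rect [ 408. -337.] [31. 19.] 28.0
scene wrench 169 [414. 280.] top [0.393  0.3521 0.0293] zmax 0.03286891045603757 rect [389. 350.] [52. 24.] 25.3
scene wrench 66 [277. 235.]
[... 1025 characters left out ...]
.] 15.6
side caliper 664 [453.  93.] top [ 0.0852 -0.6244  0.1145] zmax 0.11929803533335825 rect [  82. -630.] [ 35. 137.] 89.5
side caliper 99 [336. 158.] top [ 0.4073 -0.3357  0.0291] zmax 0.03379739533502901 rect [ 405. -339.] [45. 26.] 33.9
side wrench 367 [291. 376.] top [0.3898 0.3526 0.0284] zmax 0.03315759187143408 rect [386. 349.] [57. 26.] 26.4
side wrench 67 [243. 226.] top [0.5711 0.0371 0.0899] zmax 0.09359768435213678 rect [570.  37.] [21. 23.] 51.9
foam ((658.706787109375, 44.31848907470703), (191.74293518066406, 223.81935119628906), 7.182154178619385)
knob 75 [0.5706 0.0365 0.0899]
arm ((787.61865234375, 35.15234375), (165.0932159423828, 28.15839385986328), 6.301590919494629)
```

Emit:
{"op": "step_arm", "data": {
  "plan": [
    {"jaw": 85, "tx": 0.824, "ty": -0.496, "tz": -0.125},
    {"jaw": 85, "tx": 0.824, "ty": -0.496, "tz": -0.125},
    {"jaw": 85, "tx": 0.824, "ty": -0.496, "tz": -0.125},
    {"jaw": 85, "tx": 0.824, "ty": -0.496, "tz": -0.125},
    {"jaw": 85, "tx": 0.824, "ty": -0.496, "tz": -0.125},
    {"jaw": 85, "tx": 0.824, "ty": -0.496, "tz": -0.125},
    {"jaw": 85, "tx": 0.824, "ty": -0.496, "tz": -0.125},
    {"jaw": 85, "tx": 0.824, "ty": -0.496, "tz": -0.125}
  ]
}}

```text
validation failed for argument at $.pl...
```

```bash
cat >> h.py <<'E'
def tools(cam,im,de,cal,names=HUE):
    """handle top rect + white tag + steel end per colour, using depth"""
    X=cloud(cam,im,de,cal)
    for n in names:
        m=(blobs(im,n)&(de>0)&(X[...,2]<.075)&(X[...,2]>.01)&(np.hypot(X[...,0],X[...,1])>.35)).astype(np.uint8)
        m=cv2.morphologyEx(m,cv2.MORPH_CLOSE,np.ones((5,5),np.uint8)); k,lab,st,ce=cv2.connectedComponentsWithStats(m)
        for i in np.argsort(-st[1:,4])[:1]+1:
            if st[i,4]<30: continue
            p=X[lab==i]; t=p[p[:,2]>np.percentile(p[:,2],90)-.005]
            r=cv2.minAreaRect((t[:,:2]*1000).astype(np.float32))
            print(cam,n,st[i,4],np.round(ce[i]),'ztop',round(np.median(t[:,2]),4),'rect',np.round(r[0],1),np.round(r[1],1),round(r[2],1))
            for q in manip.place_of(n+'_tag',cam)[:2]:
                u,v=q['location']; print('   tag',round(q['score'],2),np.round((u,v)),P(cam,(u,v),z=float(np.median(t[:,2])),cal=cal))
def go(x,y,z,yaw=None):
    """print shares to reach TCP target"""
    s=manip.read_state(); R=np.array(s['ee_rot']); d=R.T@(np.array([x,y,z])-s['position'])/.4
    cy=np.degrees(np.arctan2(R[1,0],R[0,0])); tw=0 if yaw is None else -((yaw-cy+180)%360-180)/45
    print('GO',np.round(d,4),'twist',round(tw,4),'pos',np.round(s['position'],4),'yaw',round(cy,2),'q7',round(float(s['q'][6]),1))
E
python3 - <<'E'
from h import *
np.set_printoptions(precision=4,suppress=True)
im,de,cal=grab('wrist','w1.png'); print(cal)
tools('wrist',im,de,cal,['cutters','caliper'])
go(.571,.0367,.15,6.7)
E
```

```text
{'fx': 325.19226210127806, 'fy': 325.19226210127806, 'cx': 275.86429472791065, 'cy': 209.45645124617602, 'eye': array([ 0.2952, -0.5562,  0.3748]), 'rotation': array([[ 0.3585,  0.8901,  0.2815],
       [-0.9335,  0.3417,  0.1085],
       [ 0.0004, -0.3017,  0.9534]])}
wrist caliper 294 [309. 284.] ztop 0.0724 rect [ 130.8 -653.6] [ 32.9 132.9] 42.5
   tag 0.74 [132. 124.] [ 0.2378 -0.427   0.0724]
GO [ 1.3658 -1.1375  0.2033] twist 0.3169 pos [ 0.2236 -0.5836  0.2313] yaw 20.96 q7 -2.7
```

View pics/w1.png

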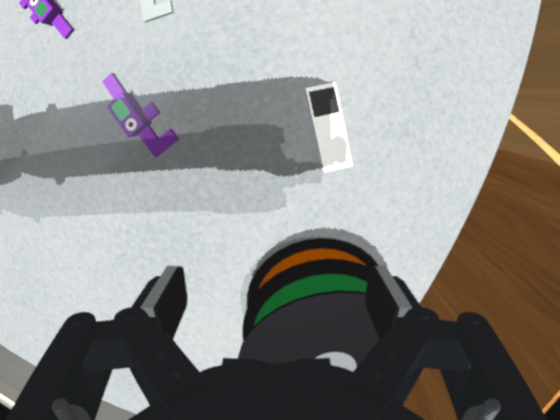

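The arm didn't move. The picture shows the spool at (310,290) and two purple fakes. I'll retry with every field given.

Emit:
{"op": "step_arm", "data": {
  "plan": [
    {"jaw": 85.0, "tx": 0.82, "ty": -0.5, "tz": -0.12, "twist": 0.0},
    {"jaw": 85.0, "tx": 0.82, "ty": -0.5, "tz": -0.12, "twist": 0.0},
    {"jaw": 85.0, "tx": 0.82, "ty": -0.5, "tz": -0.12, "twist": 0.0},
    {"jaw": 85.0, "tx": 0.82, "ty": -0.5, "tz": -0.12, "twist": 0.0},
    {"jaw": 85.0, "tx": 0.82, "ty": -0.5, "tz": -0.12, "twist": 0.0},
    {"jaw": 85.0, "tx": 0.82, "ty": -0.5, "tz": -0.12, "twist": 0.0},
    {"jaw": 85.0, "tx": 0.82, "ty": -0.5, "tz": -0.12, "twist": 0.0},
    {"jaw": 85.0, "tx": 0.82, "ty": -0.5, "tz": -0.12, "twist": 0.0}
  ]
}}

```text
clock: 2.8
position: [0.4587, -0.2791, 0.2794]
ee_rot: [[0.933, 0.36, 0.0], [0.36, -0.933, -0.0], [-0.0, 0.0, -1.0]]
force: [-0.5, -0.2, 0.6]
grip_width: 0.0852
grip_force: 0.0
```

```bash
python3 - <<'E'
from h import *
np.set_printoptions(precision=4,suppress=True)
im,de,cal=grab('wrist','w2.png')
tools('wrist',im,de,cal,['cutters','caliper'])
go(.571,.0367,.15,6.7)
E
```

```text
wrist cutters 1015 [315. 150.] ztop 0.0286 rect [ 499.9 -291.8] [67.6 75. ] 5.1
   tag 0.62 [311. 159.] [ 0.4905 -0.3132  0.0286]
wrist caliper 598 [306. 225.] ztop 0.0292 rect [ 459.5 -308. ] [180.3  25.1] 33.0
   tag 0.95 [310. 241.] [ 0.3891 -0.3541  0.0292]
   tag 0.92 [302. 340.] [ 0.2299 -0.4121  0.0292]
GO [ 0.5489 -0.6428  0.3219] twist 0.3126 pos [ 0.457  -0.2815  0.279 ] yaw 20.77 q7 -42.9
```

View pics/w2.png

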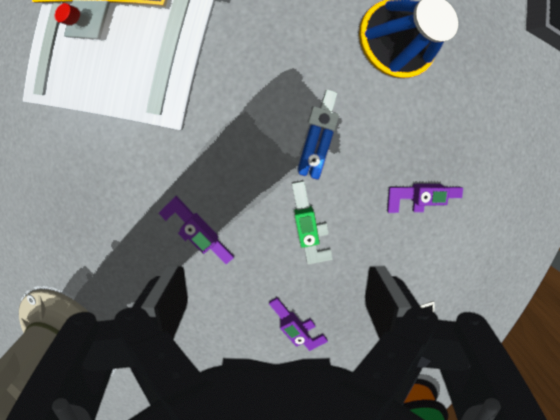

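Wrist view: green caliper at (307,225) with its head pointing down (jaws near (320,255)), cutters at (317,150) with the head up (330,97), and the knob at (67,14). Next I go to the knob.

Emit:
{"op": "step_arm", "data": {
  "plan": [
    {"jaw": 85.0, "tx": 0.55, "ty": -0.64, "tz": 0.32, "twist": 0.31},
    {"jaw": 85.0, "tx": 0.55, "ty": -0.64, "tz": 0.32, "twist": 0.31},
    {"jaw": 85.0, "tx": 0.55, "ty": -0.64, "tz": 0.32, "twist": 0.31},
    {"jaw": 85.0, "tx": 0.55, "ty": -0.64, "tz": 0.32, "twist": 0.31},
    {"jaw": 85.0, "tx": 0.55, "ty": -0.64, "tz": 0.32, "twist": 0.31},
    {"jaw": 85.0, "tx": 0.55, "ty": -0.64, "tz": 0.32, "twist": 0.31},
    {"jaw": 85.0, "tx": 0.55, "ty": -0.64, "tz": 0.32, "twist": 0.31},
    {"jaw": 85.0, "tx": 0.55, "ty": -0.64, "tz": 0.32, "twist": 0.31}
  ]
}}

```text
clock: 3.95
position: [0.5722, 0.0361, 0.1509]
ee_rot: [[0.993, 0.12, -0.001], [0.12, -0.993, -0.001], [-0.001, 0.001, -1.0]]
force: [0.2, -1.3, 0.4]
grip_width: 0.085
grip_force: 0.0
```

```bash
python3 - <<'E'
from h import *
np.set_printoptions(precision=4,suppress=True)
im,de,cal=grab('wrist','w3.png'); X=cloud('wrist',im,de,cal)
m=(abs(X[...,2]-.049)<.004)&(X[...,0]>.55)&(X[...,0]<.85)&(abs(X[...,1])<.25)
print('foam',m.sum(),cv2.minAreaRect((X[m][:,:2]*1000).astype(np.float32)))
m=(abs(X[...,2]-.154)<.02)&(X[...,0]>.6)&(X[...,0]<.95)&(abs(X[...,1])<.15)
if m.sum()>9:print('arm',cv2.minAreaRect((X[m][:,:2]*1000).astype(np.float32)))
m=blobs(im,'wrench')&(X[...,2]>.05)&(X[...,2]<.1); print('red',m.sum(),X[m].min(0),X[m].max(0))
for n in ['tray_knob','tray_mid','pointer','pocket_scraper','pocket_cutters','pocket_caliper','pocket_wrench']:
    for r in manip.place_of(n,'wrist')[:2]:
        z={'tray_knob':.09,'tray_mid':.049,'pointer':.084}.get(n,.038)
        print(n,round(r['score'],2),np.round(r['location']),P('wrist',r['location'],z=z,cal=cal))
go(.571,.0367,.06,6.7)
E
```

```text
foam 25732 ((659.3098754882812, 45.45111846923828), (170.41905212402344, 217.29592895507812), 6.881258964538574)
arm ((706.015869140625, 24.155895233154297), (3.9910457134246826, 14.991467475891113), 9.429535865783691)
red 1260 [0.5579 0.0223 0.0679] [0.5826 0.0472 0.0926]
tray_knob 0.79 [275. 228.] [0.5709 0.0365 0.09  ]
tray_mid 0.7 [272.  73.] [0.6759 0.0513 0.049 ]
pointer 0.74 [317.  14.] [0.7159 0.0266 0.084 ]
pocket_scraper 0.89 [179.  80.] [0.6658 0.1243 0.038 ]
pocket_cutters 0.64 [242.  74.] [0.6738 0.0748 0.038 ]
pocket_caliper 0.72 [313.  76.] [0.6787 0.0198 0.038 ]
pocket_wrench 0.72 [374.  80.] [ 0.6841 -0.0292  0.038 ]
GO [-0.0036  0.0017  0.2292] twist 0.0056 pos [0.5723 0.0376 0.1517] yaw 6.95 q7 -96.6
```

View pics/w3.png

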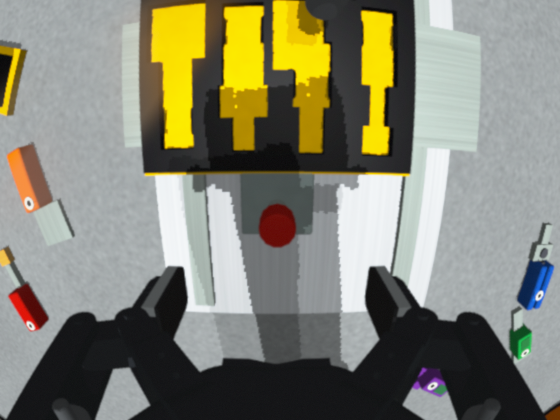

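The view shows the foam with scraper, cutters, caliper and wrench cut-outs left to right, and the knob at (277,226). Now I grip it.

Emit:
{"op": "step_arm", "data": {
  "plan": [
    {"jaw": 85.0, "tx": -0.004, "ty": 0.002, "tz": 0.115, "twist": 0.0},
    {"jaw": 85.0, "tx": -0.004, "ty": 0.002, "tz": 0.229, "twist": 0.0},
    {"jaw": 85.0, "tx": -0.004, "ty": 0.002, "tz": 0.229, "twist": 0.0},
    {"jaw": 20.0, "tx": -0.004, "ty": 0.002, "tz": 0.229, "twist": 0.0},
    {"jaw": 0.0, "tx": -0.004, "ty": 0.002, "tz": 0.229, "twist": 0.0},
    {"jaw": 0.0, "tx": -0.004, "ty": 0.002, "tz": 0.229, "twist": 0.0},
    {"jaw": 0.0, "tx": -0.004, "ty": 0.002, "tz": 0.229, "twist": 0.0},
    {"jaw": 0.0, "tx": -0.004, "ty": 0.002, "tz": 0.229, "twist": 0.0}
  ]
}}

```text
clock: 5.35
position: [0.5718, 0.0371, 0.0614]
ee_rot: [[0.993, 0.122, 0.003], [0.122, -0.993, -0.0], [0.003, 0.001, -1.0]]
force: [-0.8, -1.5, 6.3]
grip_width: 0.0243
grip_force: 58.5
```

```bash
python3 - <<'E'
from h import *
go(.4846,-.0005,.06,6.8)
s=manip.read_state();print(s['grip_width'],s['grip_force'],s['force'])
E
```

```text
GO [-0.2278  0.0667  0.0029] twist 0.0044 pos [0.5718 0.0371 0.0614] yaw 7.0 q7 -98.6
0.02428522044586172 58.46713900566101 [-0.76145834 -1.50699471  6.2813427 ]
```

Emit:
{"op": "step_arm", "data": {
  "plan": [
    {"jaw": 0.0, "tx": -0.04, "ty": 0.013, "tz": 0.0, "twist": 0.0},
    {"jaw": 0.0, "tx": -0.08, "ty": 0.027, "tz": 0.0, "twist": 0.0},
    {"jaw": 0.0, "tx": -0.12, "ty": 0.04, "tz": 0.0, "twist": 0.0},
    {"jaw": 0.0, "tx": -0.16, "ty": 0.053, "tz": 0.0, "twist": 0.0},
    {"jaw": 0.0, "tx": -0.2, "ty": 0.067, "tz": 0.0, "twist": 0.0},
    {"jaw": 0.0, "tx": -0.22, "ty": 0.067, "tz": 0.0, "twist": 0.0},
    {"jaw": 0.0, "tx": -0.23, "ty": 0.067, "tz": 0.0, "twist": 0.0},
    {"jaw": 0.0, "tx": -0.235, "ty": 0.067, "tz": 0.0, "twist": 0.0}
  ]
}}

```text
clock: 6.35
position: [0.4873, -0.0001, 0.0616]
ee_rot: [[0.992, 0.122, 0.014], [0.122, -0.992, 0.002], [0.014, 0.0, -1.0]]
force: [31.4, 2.9, -23.5]
grip_width: 0.0245
grip_force: 60.0
```

Emit:
{"op": "step_arm", "data": {
  "plan": [
    {"jaw": 0.0, "tx": -0.004, "ty": 0.0, "tz": 0.0, "twist": 0.0},
    {"jaw": 0.0, "tx": -0.008, "ty": 0.0, "tz": 0.0, "twist": 0.0},
    {"jaw": 0.0, "tx": -0.008, "ty": 0.0, "tz": 0.0, "twist": 0.0}
  ]
}}

```text
clock: 6.72
position: [0.4873, -0.0001, 0.0617]
ee_rot: [[0.992, 0.122, 0.02], [0.122, -0.992, 0.003], [0.02, -0.001, -1.0]]
force: [42.7, 3.7, -33.6]
grip_width: 0.024
grip_force: 60.8
```

```bash
python3 - <<'E'
from h import *
go(.4846,-.0005,.06,6.8)
s=manip.read_state();print(s['grip_width'],s['grip_force'],s['force'])
im,de,cal=grab('side')
E
```

```text
GO [-0.0068  0.0002  0.0041] twist 0.0052 pos [ 4.873e-01 -1.000e-04  6.170e-02] yaw 7.03 q7 -93.0
0.023968773194181326 60.807761549949646 [ 42.69904474   3.69750374 -33.60037719]
```

Emit:
{"op": "step_arm", "data": {
  "plan": [
    {"jaw": 0.0, "tx": 0.01, "ty": 0.0, "tz": 0.0, "twist": 0.0},
    {"jaw": 0.0, "tx": 0.019, "ty": 0.0, "tz": 0.0, "twist": 0.0}
  ]
}}

```text
clock: 7.02
position: [0.4875, -0.0002, 0.0613]
ee_rot: [[0.993, 0.122, 0.004], [0.122, -0.993, 0.0], [0.004, 0.0, -1.0]]
force: [-3.9, -0.4, 14.4]
grip_width: 0.0244
grip_force: 65.8
```

```bash
python3 - <<'E'
from h import *
s=manip.read_state();print(s['grip_width'],s['force'],s['position'])
E
```

```text
0.024358849338409858 [-3.90927948 -0.40932005 14.39775666] [ 4.87450071e-01 -1.52248943e-04  6.12975125e-02]
```

Emit:
{"op": "step_arm", "data": {
  "plan": [
    {"jaw": 85.0, "tx": 0.0, "ty": 0.0, "tz": 0.0, "twist": 0.0},
    {"jaw": 85.0, "tx": 0.0, "ty": 0.0, "tz": 0.0, "twist": 0.0},
    {"jaw": 85.0, "tx": 0.0, "ty": 0.0, "tz": -0.15, "twist": 0.0},
    {"jaw": 85.0, "tx": 0.0, "ty": 0.0, "tz": -0.3, "twist": 0.0},
    {"jaw": 85.0, "tx": 0.0, "ty": -0.3, "tz": -0.4, "twist": 0.0},
    {"jaw": 85.0, "tx": 0.0, "ty": -0.4, "tz": -0.5, "twist": 0.0},
    {"jaw": 85.0, "tx": 0.0, "ty": -0.5, "tz": -0.57, "twist": 0.0},
    {"jaw": 85.0, "tx": 0.01, "ty": -0.65, "tz": -0.57, "twist": 0.0}
  ]
}}

```text
clock: 8.02
position: [0.46, 0.2257, 0.2818]
ee_rot: [[0.993, 0.12, 0.003], [0.12, -0.993, 0.0], [0.003, 0.0, -1.0]]
force: [0.5, 0.9, -0.6]
grip_width: 0.0851
grip_force: 0.0
```

Emit:
{"op": "step_arm", "data": {
  "plan": [
    {"jaw": 85.0, "tx": 0.0, "ty": 0.0, "tz": 0.0, "twist": 0.0},
    {"jaw": 85.0, "tx": 0.0, "ty": 0.0, "tz": 0.0, "twist": 0.0}
  ]
}}

```text
clock: 8.28
position: [0.4596, 0.2242, 0.2792]
ee_rot: [[0.992, 0.123, -0.001], [0.123, -0.992, -0.001], [-0.001, 0.001, -1.0]]
force: [1.4, -0.0, 0.6]
grip_width: 0.0852
grip_force: 0.0
```

```bash
cat >> h.py <<'E'
# tool outlines (mm): colour part x-range/width, tag x
BOX={'scraper':(-55,15,24,5),'cutters':(-55,10,28,-32),'caliper':(-24,24,26,14),'wrench':(-55,5,26,-45)}
def toolpose(n,im,de,cal,cam='wrist',xr=(.38,.8),yr=(-.55,.5)):
    """origin xy (mm) and yaw from colour mask at the top plane + tag centre. returns list"""
    h=cv2.cvtColor(im,cv2.COLOR_RGB2HSV); X=cloud(cam,im,de,cal)
    m=(blobs(im,n,110,50)&(X[...,2]<.08)&(X[...,2]>.005)&(X[...,0]>xr[0])&(X[...,0]<xr[1])&(X[...,1]>yr[0])&(X[...,1]<yr[1])).astype(np.uint8)
    m=cv2.morphologyEx(m,cv2.MORPH_CLOSE,np.ones((7,7),np.uint8))
    m=cv2.morphologyEx(m,cv2.MORPH_OPEN,np.ones((3,3),np.uint8))
    k,lab,st,ce=cv2.connectedComponentsWithStats(m); out=[]
    tags=manip.place_of(n+'_tag',cam)
    for i in np.argsort(-st[1:,4])[:2]+1:
        if st[i,4]<60: continue
        p=X[lab==i]; zt=np.percentile(p[:,2],85); t=p[abs(p[:,2]-zt)<.005]; zt=np.median(t[:,2])
        r=cv2.minAreaRect((t[:,:2]*1000).astype(np.float32)); c,(w,hh),a=r
        if w<hh: a+=90; w,hh=hh,w
        a=np.radians(a); d=np.array([np.cos(a),np.sin(a)])
        x0,x1,_,tx=BOX[n]; mid=(x0+x1)/2; best=None
        for q in tags:
            T=P(cam,q['location'],z=zt,cal=cal)[:2]*1000
            if np.linalg.norm(T-c)<50: best=T;break
        if best is None: print(n,'notag',st[i,4],np.round(c,1),np.round((w,hh),1),np.degrees(a)); continue
        if (best-c)@d*(tx-mid)<0: d=-d
        o=np.array(c)-mid*d; yaw=np.degrees(np.arctan2(d[1],d[0]))
        print(n,st[i,4],'z',round(zt,4),'rect',np.round(c,1),np.round((w,hh),1),'tag',np.round(best,1),'| origin',np.round(o,1),'fromtag',np.round(best-tx*d,1),'yaw',round(yaw,1),'grip',np.round(o+(0 if n=='caliper' else -15)*d,1))
E
python3 - <<'E'
from h import *
im,de,cal=grab('wrist','w4.png')
for n in ['scraper','wrench']: toolpose(n,im,de,cal,yr=(.15,.5),xr=(.3,.8))
print(manip.read_state()['position'],manip.read_state()['clock'],manip.read_state()['q'])
E
```

```text
scraper 86 z 0.0281 rect [541.5 285.9] [18.9  7.5] tag [543.5 296.6] | origin [561.2 282.3] fromtag [538.5 297.5] yaw -10.4 grip [546.4 285. ]
wrench 887 z 0.0287 rect [384.5 347.6] [59.8 25.8] tag [363.1 341.8] | origin [407.1 358.5] fromtag [403.6 361.4] yaw 25.7 grip [393.6 352. ]
[0.46020824 0.2228862  0.27913535] 8.425 [   1.65460926    9.36097192  -35.18040673   90.03418856    5.43958546
   82.40587422 -117.02982274]
```

View pics/w4.png

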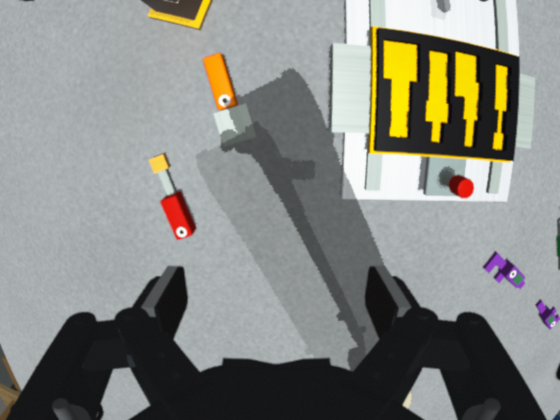

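The view shows the wrench at (177,215) with its head up-left, and the scraper at (219,80) with its blade towards the robot. I'll move over the wrench and refine from there.

Emit:
{"op": "step_arm", "data": {
  "plan": [
    {"jaw": 60.0, "tx": -0.12, "ty": -0.34, "tz": 0.32, "twist": -0.42},
    {"jaw": 60.0, "tx": -0.12, "ty": -0.34, "tz": 0.32, "twist": -0.42},
    {"jaw": 60.0, "tx": -0.12, "ty": -0.34, "tz": 0.32, "twist": -0.42},
    {"jaw": 60.0, "tx": -0.12, "ty": -0.34, "tz": 0.32, "twist": -0.42},
    {"jaw": 60.0, "tx": -0.12, "ty": -0.34, "tz": 0.32, "twist": -0.42}
  ]
}}

```text
clock: 9.05
position: [0.3962, 0.3527, 0.1514]
ee_rot: [[0.9, 0.436, -0.001], [0.436, -0.9, -0.001], [-0.001, 0.001, -1.0]]
force: [0.4, 0.3, 0.8]
grip_width: 0.0602
grip_force: 0.0
```

```bash
python3 - <<'E'
from h import *
im,de,cal=grab('wrist')
toolpose('wrench',im,de,cal,yr=(.15,.5),xr=(.3,.8))
h=cv2.cvtColor(im,cv2.COLOR_RGB2HSV); X=cloud('wrist',im,de,cal)
m=(X[...,2]>.024)&(X[...,2]<.034)&(X[...,0]>.5)&(X[...,1]>.2)&(X[...,0]<.63)&(X[...,1]<.36)&(h[...,1]>100); print('scraper hsv',m.sum(),np.percentile(h[m],[5,50,95],axis=0))
go(.3936,.352,.014,25.7)
E
```

```text
wrench 1745 z 0.0288 rect [384.5 348.8] [58.6 25. ] tag [363.4 337.6] | origin [407.  359.8] fromtag [403.8 357.3] yaw 26.0 grip [393.5 353.2]
scraper hsv 1764 [[ 13.15 165.   172.15]
 [ 19.   255.   255.  ]
 [ 21.   255.   255.  ]]
GO [-0.0097 -0.0034  0.3464] twist 0.0009 pos [0.3975 0.3525 0.1526] yaw 25.74 q7 -119.6
```

Emit:
{"op": "step_arm", "data": {
  "plan": [
    {"jaw": 60.0, "tx": -0.011, "ty": -0.004, "tz": 0.13, "twist": 0.0},
    {"jaw": 60.0, "tx": -0.011, "ty": -0.004, "tz": 0.26, "twist": 0.0},
    {"jaw": 60.0, "tx": -0.011, "ty": -0.004, "tz": 0.345, "twist": 0.0},
    {"jaw": 60.0, "tx": -0.011, "ty": -0.004, "tz": 0.345, "twist": 0.0},
    {"jaw": 0.0, "tx": -0.011, "ty": -0.004, "tz": 0.345, "twist": 0.0},
    {"jaw": 0.0, "tx": -0.011, "ty": -0.004, "tz": 0.345, "twist": 0.0},
    {"jaw": 0.0, "tx": -0.011, "ty": -0.004, "tz": 0.345, "twist": 0.0},
    {"jaw": 0.0, "tx": -0.011, "ty": -0.004, "tz": 0.345, "twist": 0.0}
  ]
}}

```text
clock: 10.15
position: [0.3927, 0.3542, 0.0162]
ee_rot: [[0.9, 0.437, 0.004], [0.436, -0.9, 0.002], [0.004, -0.0, -1.0]]
force: [-1.2, -2.1, 6.2]
grip_width: 0.0242
grip_force: 59.5
```

```bash
sed -i "s/'scraper':(4,14)/'scraper':(8,22)/" h.py; python3 - <<'E'
from h import *
s=manip.read_state();print(s['grip_width'],s['grip_force'],s['force'],s['position'],s['ee_rot'])
im,de,cal=grab('wrist','w5.png')
toolpose('wrench',im,de,cal,yr=(.15,.5),xr=(.3,.8))
go(.5,.2,.17,120)
E
```

```text
0.02421741833804549 59.497225284576416 [-1.17979369 -2.11763193  6.17333481] [0.39266914 0.3541899  0.01623043] [[ 8.99695285e-01  4.36502818e-01  3.69920378e-03]
 [ 4.36498006e-01 -8.99702857e-01  2.06366270e-03]
 [ 4.22897879e-03 -2.41972528e-04 -9.99991029e-01]]
wrench 5665 z 0.0288 rect [384.1 349.8] [59.4 25.8] tag [365.3 338.9] | origin [406.6 360.8] fromtag [405.7 358.7] yaw 26.1 grip [393.1 354.2]
GO [ 0.0748  0.4638 -0.3842] twist -2.0915 pos [0.3927 0.3542 0.0162] yaw 25.88 q7 -126.2
```

View pics/w5.png

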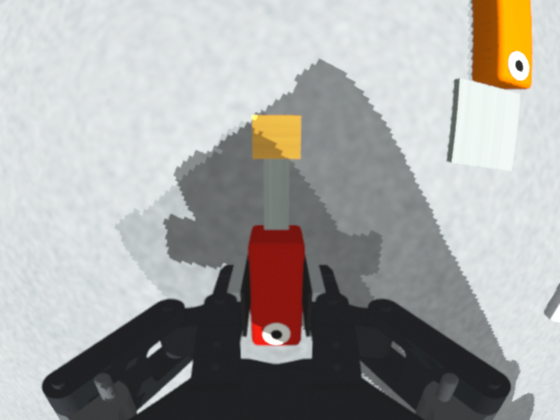

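The wrench is gripped square: handle (275,290), head up at (276,137), tag (276,334). Lifting it and turning.

Emit:
{"op": "step_arm", "data": {
  "plan": [
    {"jaw": 0.0, "tx": 0.0, "ty": 0.0, "tz": -0.1, "twist": 0.0},
    {"jaw": 0.0, "tx": 0.0, "ty": 0.0, "tz": -0.2, "twist": 0.0},
    {"jaw": 0.0, "tx": 0.02, "ty": 0.1, "tz": -0.3, "twist": -0.2},
    {"jaw": 0.0, "tx": 0.04, "ty": 0.2, "tz": -0.384, "twist": -0.4},
    {"jaw": 0.0, "tx": 0.06, "ty": 0.3, "tz": -0.384, "twist": -0.6},
    {"jaw": 0.0, "tx": 0.075, "ty": 0.4, "tz": -0.384, "twist": -0.8},
    {"jaw": 0.0, "tx": 0.075, "ty": 0.464, "tz": -0.384, "twist": -1.0},
    {"jaw": 0.0, "tx": 0.075, "ty": 0.464, "tz": -0.384, "twist": -1.0}
  ]
}}

```text
clock: 11.25
position: [0.5007, 0.1968, 0.1683]
ee_rot: [[0.331, 0.944, 0.002], [0.944, -0.331, -0.001], [0.0, 0.002, -1.0]]
force: [1.0, 1.0, -0.9]
grip_width: 0.0247
grip_force: 59.4
```

```bash
python3 - <<'E'
from h import *
s=manip.read_state();print(s['grip_width'],s['grip_force'],s['force'])
go(.60,-.02,.17,115.8)
E
```

```text
0.024708643956825992 59.39489543437958 [ 1.00796061  0.97019308 -0.90119231]
GO [-0.4294  0.4137 -0.0037] twist -1.0028 pos [0.5007 0.1968 0.1683] yaw 70.68 q7 -55.5
```

Emit:
{"op": "step_arm", "data": {
  "plan": [
    {"jaw": 0.0, "tx": -0.1, "ty": 0.1, "tz": 0.0, "twist": -0.2},
    {"jaw": 0.0, "tx": -0.2, "ty": 0.2, "tz": 0.0, "twist": -0.4},
    {"jaw": 0.0, "tx": -0.3, "ty": 0.3, "tz": 0.0, "twist": -0.6},
    {"jaw": 0.0, "tx": -0.43, "ty": 0.414, "tz": 0.0, "twist": -0.8},
    {"jaw": 0.0, "tx": -0.43, "ty": 0.414, "tz": 0.0, "twist": -1.0},
    {"jaw": 0.0, "tx": -0.43, "ty": 0.414, "tz": 0.0, "twist": -1.0}
  ]
}}

```text
clock: 12.0
position: [0.5996, -0.0168, 0.1679]
ee_rot: [[-0.434, 0.901, 0.001], [0.901, 0.434, 0.001], [0.001, 0.001, -1.0]]
force: [-0.6, 0.6, -1.0]
grip_width: 0.0241
grip_force: 59.4
```

Emit:
{"op": "step_arm", "data": {
  "plan": [
    {"jaw": 0.0, "tx": 0.0, "ty": 0.0, "tz": 0.0, "twist": -0.2},
    {"jaw": 0.0, "tx": 0.0, "ty": 0.0, "tz": 0.0, "twist": -0.4},
    {"jaw": 0.0, "tx": 0.0, "ty": 0.0, "tz": 0.0, "twist": -0.6},
    {"jaw": 0.0, "tx": 0.0, "ty": 0.0, "tz": 0.0, "twist": -0.8},
    {"jaw": 0.0, "tx": 0.0, "ty": 0.0, "tz": 0.0, "twist": -1.0}
  ]
}}

```text
clock: 12.62
position: [0.5991, -0.0143, 0.1683]
ee_rot: [[-0.946, 0.324, 0.001], [0.324, 0.946, 0.0], [-0.001, 0.001, -1.0]]
force: [-0.4, -0.1, -0.9]
grip_width: 0.0245
grip_force: 59.4
```

```bash
python3 - <<'E'
from h import *
s=manip.read_state();print(s['grip_width'],s['grip_force'],s['force'])
go(.62,-.02,.17,186.8)
E
```

```text
0.024499311836421 59.40603017807007 [-0.40227365 -0.12817728 -0.87718024]
GO [-0.0542  0.0034 -0.0041] twist -0.5712 pos [ 0.5991 -0.0143  0.1683] yaw 161.1 q7 50.6
```

Emit:
{"op": "step_arm", "data": {
  "plan": [
    {"jaw": 0.0, "tx": -0.054, "ty": 0.003, "tz": -0.05, "twist": -0.2},
    {"jaw": 0.0, "tx": -0.054, "ty": 0.003, "tz": -0.08, "twist": -0.4},
    {"jaw": 0.0, "tx": -0.054, "ty": 0.003, "tz": -0.08, "twist": -0.571},
    {"jaw": 0.0, "tx": -0.054, "ty": 0.003, "tz": -0.08, "twist": -0.571},
    {"jaw": 0.0, "tx": -0.054, "ty": 0.003, "tz": -0.08, "twist": -0.571}
  ]
}}

```text
clock: 13.25
position: [0.62, -0.0219, 0.1997]
ee_rot: [[-0.994, -0.112, 0.0], [-0.112, 0.994, 0.0], [-0.0, -0.0, -1.0]]
force: [0.0, -0.7, -1.1]
grip_width: 0.0241
grip_force: 59.4
```

```bash
cat >> h.py <<'E'
def foam(im,de,cal,cam='wrist'):
    """fit of foam rectangle (150x216) by dark+yellow pixels at z .049 -> centre mm, yaw; pockets"""
    h=cv2.cvtColor(im,cv2.COLOR_RGB2HSV); X=cloud(cam,im,de,cal)
    dark=(h[...,2]<75)|((h[...,0]>20)&(h[...,0]<34)&(h[...,1]>150))
    m=(dark&(X[...,2]<.054)&(X[...,2]>.030)&(X[...,0]>.45)&(X[...,0]<.85)&(abs(X[...,1])<.2)).astype(np.uint8)
    m=cv2.morphologyEx(m,cv2.MORPH_OPEN,np.ones((5,5),np.uint8))
    k,lab,st,ce=cv2.connectedComponentsWithStats(m); i=1+np.argmax(st[1:,4]); p=X[(lab==i)&(abs(X[...,2]-.049)<.004)]
    c,(w,hh),a=cv2.minAreaRect((p[:,:2]*1000).astype(np.float32)); a=a if a<45 else a-90
    print('foam',np.round(c,1),np.round((w,hh),1),round(a,2))
E
python3 - <<'E'
from h import *
s=manip.read_state();print(s['position'],s['force'])
im,de,cal=grab('wrist','w6.png'); foam(im,de,cal)
for n in ['tray_knob','tray_mid','pocket_scraper','pocket_cutters','pocket_caliper','pocket_wrench']:
    for r in manip.place_of(n,'wrist')[:1]:
        z={'tray_knob':.09,'tray_mid':.049,'pointer':.084}.get(n,.038)
        print(n,round(r['score'],2),np.round(r['location']),P('wrist',r['location'],z=z,cal=cal))
toolpose('wrench',im,de,cal)
go(.619,-.063,.1,186.8)
E
```

```text
[ 0.61995982 -0.02187503  0.19966959] [ 0.03450154 -0.66801664 -1.09994721]
foam [592.   11.5] [150.2 216.1] 6.81
tray_knob 0.67 [322.  43.] [ 0.48551266 -0.00178998  0.09      ]
tray_mid 0.86 [314. 170.] [0.59352384 0.01034423 0.049     ]
pocket_scraper 0.66 [392. 167.] [0.58183803 0.0900341  0.038     ]
pocket_caliper 0.89 [289. 166.] [ 0.59465944 -0.01274217  0.038     ]
pocket_wrench 0.86 [232. 167.] [ 0.60151664 -0.06665192  0.038     ]
GO [ 0.0143 -0.0983  0.2484] twist -0.0052 pos [ 0.6202 -0.0233  0.1994] yaw -173.43 q7 75.4
```

View pics/w6.png

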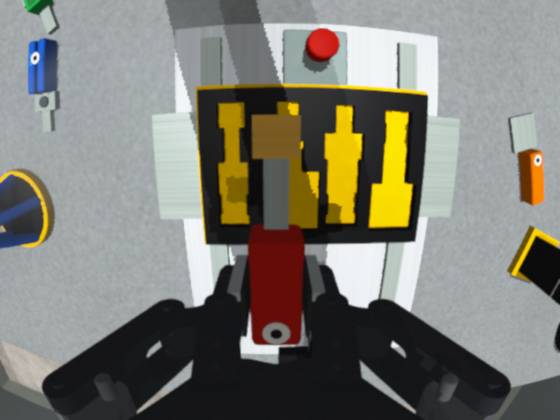

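The tray is at the stop with its empty cut-outs in view: wrench pocket (232,165), knob (322,43). The cutters at (42,80) and scraper at (532,165) are untouched. Closing in.

Emit:
{"op": "step_arm", "data": {
  "plan": [
    {"jaw": 0.0, "tx": 0.018, "ty": -0.099, "tz": 0.1, "twist": -0.005},
    {"jaw": 0.0, "tx": 0.018, "ty": -0.099, "tz": 0.2, "twist": -0.005},
    {"jaw": 0.0, "tx": 0.018, "ty": -0.099, "tz": 0.286, "twist": -0.005},
    {"jaw": 0.0, "tx": 0.018, "ty": -0.099, "tz": 0.286, "twist": -0.005},
    {"jaw": 0.0, "tx": 0.018, "ty": -0.099, "tz": 0.286, "twist": -0.005}
  ]
}}

```text
clock: 14.28
position: [0.6185, -0.063, 0.0866]
ee_rot: [[-0.993, -0.119, 0.002], [-0.119, 0.993, 0.0], [-0.002, 0.0, -1.0]]
force: [0.5, 0.1, -0.7]
grip_width: 0.0243
grip_force: 59.4
```

```bash
cat >> h.py <<'E'
def rel(n,yawt,centre,y0,off=None,im=None,de=None,cal=None):
    pass
E
python3 - <<'E'
from h import *
s=manip.read_state();print(s['position'],s['force'])
im,de,cal=grab('wrist','w7.png'); foam(im,de,cal)
for n in ['tray_mid','pocket_scraper','pocket_cutters','pocket_caliper','pocket_wrench']:
    for r in manip.place_of(n,'wrist')[:1]:
        z={'tray_knob':.09,'tray_mid':.049,'pointer':.084}.get(n,.038)
        print(n,round(r['score'],2),np.round(r['location']),P('wrist',r['location'],z=z,cal=cal))
X=cloud('wrist',im,de,cal); m=blobs(im,'wrench')&(X[...,2]>.08)&(X[...,2]<.12)
t=X[m]; t=t[abs(t[:,2]-np.median(t[:,2]))<.006]; print('tool',np.median(t[:,2]),cv2.minAreaRect((t[:,:2]*1000).astype(np.float32)))
go(.6173,-.0635,.085,186.8)
E
```

```text
[ 0.61845104 -0.0630452   0.08655092] [ 0.4727705   0.11627593 -0.71235742]
foam [591.9  12.1] [150.  216.5] 6.87
tray_mid 0.78 [400. 212.] [0.59056023 0.01020974 0.049     ]
pocket_scraper 0.76 [494. 208.] [0.58150088 0.09284281 0.038     ]
pocket_cutters 0.69 [428. 206.] [0.58739185 0.03563517 0.038     ]
pocket_caliper 0.65 [358. 208.] [ 0.59482147 -0.01384162  0.038     ]
pocket_wrench 0.62 [275. 210.] [ 0.60217109 -0.06590176  0.038     ]
tool 0.09897998195134815 ((565.381591796875, -41.71998596191406), (45.070560455322266, 189.9674835205078), 71.25614929199219)
GO [ 0.0022 -0.0001  0.0025] twist 0.0007 pos [ 0.6182 -0.0634  0.086 ] yaw -173.17 q7 75.9
```

View pics/w7.png

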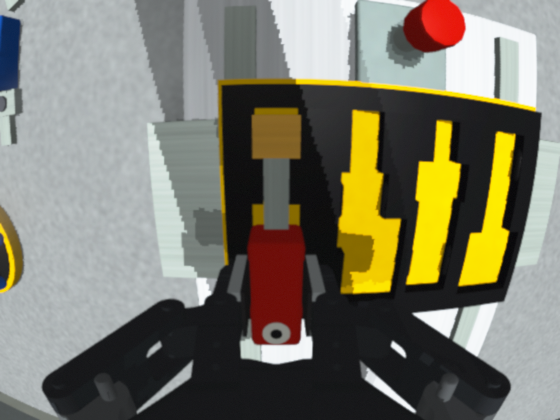

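The tool sits over its cut-out (275,200) at a small offset. I'll make a fine correction and press down.

Emit:
{"op": "step_arm", "data": {
  "plan": [
    {"jaw": 0.0, "tx": 0.004, "ty": 0.0, "tz": 0.02, "twist": 0.0},
    {"jaw": 0.0, "tx": 0.004, "ty": 0.0, "tz": 0.05, "twist": 0.0},
    {"jaw": 0.0, "tx": 0.004, "ty": 0.0, "tz": 0.06, "twist": 0.0},
    {"jaw": 0.0, "tx": 0.004, "ty": 0.0, "tz": 0.07, "twist": 0.0}
  ]
}}

```text
clock: 15.08
position: [0.6159, -0.0635, 0.0566]
ee_rot: [[-0.993, -0.119, -0.0], [-0.119, 0.993, 0.0], [0.0, 0.0, -1.0]]
force: [-0.7, 0.4, 1.5]
grip_width: 0.0245
grip_force: 59.6
```

```bash
python3 - <<'E'
from h import *
s=manip.read_state();print(s['force'],s['moment'],s['grip_width'])
go(.6166,-.0635,.0542,186.85)
E
```

```text
[-0.67630762  0.41752348  1.48575574] [0.05844774 0.05248329 0.04414109] 0.02449167821520705
GO [-0.0017 -0.0002  0.0059] twist -0.0003 pos [ 0.6159 -0.0635  0.0566] yaw -173.16 q7 74.9
```

Emit:
{"op": "step_arm", "data": {
  "plan": [
    {"jaw": 0.0, "tx": 0.0, "ty": 0.0, "tz": 0.005, "twist": 0.0},
    {"jaw": 0.0, "tx": 0.0, "ty": 0.0, "tz": 0.01, "twist": 0.0},
    {"jaw": 0.0, "tx": 0.0, "ty": 0.0, "tz": 0.01, "twist": 0.0}
  ]
}}

```text
clock: 15.45
position: [0.617, -0.0634, 0.0542]
ee_rot: [[-0.993, -0.119, 0.002], [-0.119, 0.993, -0.0], [-0.002, -0.0, -1.0]]
force: [-0.3, -0.5, 6.8]
grip_width: 0.0242
grip_force: 60.2
```

Emit:
{"op": "step_arm", "data": {
  "plan": [
    {"jaw": 0.0, "tx": 0.0, "ty": 0.0, "tz": 0.006, "twist": 0.0},
    {"jaw": 0.0, "tx": 0.0, "ty": 0.0, "tz": 0.006, "twist": 0.0}
  ]
}}

```text
clock: 15.7
position: [0.6188, -0.0632, 0.0541]
ee_rot: [[-0.993, -0.119, 0.006], [-0.119, 0.993, -0.0], [-0.006, -0.001, -1.0]]
force: [-0.6, -0.4, 17.3]
grip_width: 0.0241
grip_force: 61.6
```

Emit:
{"op": "step_arm", "data": {
  "plan": [
    {"jaw": 40.0, "tx": 0.0, "ty": 0.0, "tz": -0.006, "twist": 0.0},
    {"jaw": 40.0, "tx": 0.0, "ty": 0.0, "tz": -0.008, "twist": 0.0},
    {"jaw": 40.0, "tx": 0.0, "ty": 0.0, "tz": -0.01, "twist": 0.0},
    {"jaw": 40.0, "tx": 0.0, "ty": 0.0, "tz": -0.15, "twist": 0.0},
    {"jaw": 40.0, "tx": 0.0, "ty": 0.0, "tz": -0.3, "twist": 0.0},
    {"jaw": 40.0, "tx": 0.0, "ty": 0.0, "tz": -0.3, "twist": 0.0}
  ]
}}

```text
clock: 16.45
position: [0.6186, -0.0626, 0.1758]
ee_rot: [[-0.993, -0.119, 0.008], [-0.119, 0.993, -0.0], [-0.008, -0.001, -1.0]]
force: [-0.6, -0.2, -0.1]
grip_width: 0.0401
grip_force: 0.0
```

```bash
python3 - <<'E'
from h import *
im,de,cal=grab('wrist','w8.png'); foam(im,de,cal)
for n in HUE: toolpose(n,im,de,cal,xr=(.35,.8))
go(.5,.2,.24,120)
E
```

```text
foam [594.2  12.1] [149.7 216. ] 6.93
scraper notag 895 [ 657.7 -346.6] [106.3  45.8] 58.897865295410156
scraper notag 868 [560.5 -70.3] [34.  25.5] 6.870887279510498
cutters 1224 z 0.0286 rect [ 500.1 -314.6] [64.  28.2] tag [ 492.5 -319.4] | origin [ 522.5 -312.4] fromtag [ 524.3 -316.3] yaw 5.6 grip [ 507.6 -313.9]
cutters notag 1148 [ 687.3 -349.9] [46.9 35.7] 166.6687469482422
wrench 1998 z 0.0668 rect [627.3 -62.7] [59.  25.8] tag [650.3 -59.6] | origin [602.5 -65.9] fromtag [605.7 -65.3] yaw -172.7 grip [617.4 -64. ]
wrench notag 113 [494.2  -8.7] [19.1  4.8] 38.359859466552734
GO [ 0.208   0.6894 -0.177 ] twist 1.4851 pos [ 0.6152 -0.0639  0.1689] yaw -173.17 q7 78.6
```

The wrench is home (top at 66.8 mm). Cutters next.

Emit:
{"op": "step_arm", "data": {
  "plan": [
    {"jaw": 60.0, "tx": 0.34, "ty": -0.59, "tz": 0.05, "twist": 0.027},
    {"jaw": 60.0, "tx": 0.34, "ty": -0.59, "tz": 0.05, "twist": 0.027},
    {"jaw": 60.0, "tx": 0.34, "ty": -0.59, "tz": 0.05, "twist": 0.027},
    {"jaw": 60.0, "tx": 0.34, "ty": -0.59, "tz": 0.05, "twist": 0.027},
    {"jaw": 60.0, "tx": 0.34, "ty": -0.59, "tz": 0.05, "twist": 0.027},
    {"jaw": 60.0, "tx": 0.34, "ty": -0.59, "tz": 0.05, "twist": 0.027},
    {"jaw": 60.0, "tx": 0.34, "ty": -0.59, "tz": 0.05, "twist": 0.027}
  ]
}}

```text
clock: 17.58
position: [0.5095, -0.3122, 0.1501]
ee_rot: [[-0.995, -0.1, -0.0], [-0.1, 0.995, 0.002], [0.0, 0.002, -1.0]]
force: [-0.4, 0.8, -0.7]
grip_width: 0.0601
grip_force: 0.0
```

```bash
python3 - <<'E'
from h import *
im,de,cal=grab('wrist','w9.png')
for n in ['cutters','caliper']: toolpose(n,im,de,cal,xr=(.35,.62),yr=(-.5,-.2))
go(.5076,-.3139,.0145,185.6)
E
```

```text
cutters 2173 z 0.0286 rect [ 499.  -315.8] [63.3 27.4] tag [ 489.4 -320.8] | origin [ 521.3 -313.5] fromtag [ 521.2 -317.5] yaw 5.9 grip [ 506.4 -315. ]
caliper 1040 z 0.0289 rect [ 402.8 -344.3] [47.7 25.4] tag [ 390.  -352.2] | origin [ 402.8 -344.3] fromtag [ 401.7 -344.6] yaw -146.9 grip [ 402.8 -344.3]
GO [ 0.0065 -0.0041  0.3404] twist 0.0044 pos [ 0.51   -0.3121  0.1506] yaw -174.2 q7 102.8
```

Emit:
{"op": "step_arm", "data": {
  "plan": [
    {"jaw": 60.0, "tx": 0.008, "ty": -0.006, "tz": 0.13, "twist": 0.0},
    {"jaw": 60.0, "tx": 0.008, "ty": -0.006, "tz": 0.26, "twist": 0.0},
    {"jaw": 60.0, "tx": 0.008, "ty": -0.006, "tz": 0.34, "twist": 0.0},
    {"jaw": 60.0, "tx": 0.008, "ty": -0.006, "tz": 0.34, "twist": 0.0},
    {"jaw": 0.0, "tx": 0.008, "ty": -0.006, "tz": 0.34, "twist": 0.0},
    {"jaw": 0.0, "tx": 0.008, "ty": -0.006, "tz": 0.34, "twist": 0.0},
    {"jaw": 0.0, "tx": 0.008, "ty": -0.006, "tz": 0.34, "twist": 0.0},
    {"jaw": 0.0, "tx": 0.008, "ty": -0.006, "tz": 0.34, "twist": 0.0}
  ]
}}

```text
clock: 18.73
position: [0.5077, -0.3171, 0.0169]
ee_rot: [[-0.995, -0.098, 0.003], [-0.098, 0.995, -0.002], [-0.003, -0.002, -1.0]]
force: [0.2, 0.7, 6.6]
grip_width: 0.0263
grip_force: 60.0
```

```bash
cat >> h.py <<'E'
def held(n,im,de,cal,xr=(.35,.8),yr=(-.5,.5)):
    """prints offset of tool rect from TCP in tool frame"""
    s=manip.read_state(); print('held',s['position'].round(4),s['force'].round(1),round(s['grip_width'],4)); toolpose(n,im,de,cal,xr=xr,yr=yr)
E
python3 - <<'E'
from h import *
im,de,cal=grab('wrist','w10.png'); held('cutters',im,de,cal,xr=(.35,.62),yr=(-.5,-.2))
go(.56,-.2,.17,140)
E
```

```text
held [ 0.5077 -0.3171  0.0169] [1.  0.5 7.1] 0.0263
cutters 6448 z 0.0286 rect [ 499.3 -318. ] [64.4 27.8] tag [ 489.3 -319.5] | origin [ 521.7 -315.8] fromtag [ 521.2 -316.4] yaw 5.7 grip [ 506.8 -317.3]
GO [-0.1599  0.2777 -0.3827] twist 1.0139 pos [ 0.5077 -0.3171  0.0169] yaw -174.38 q7 98.1
```

View pics/w10.png

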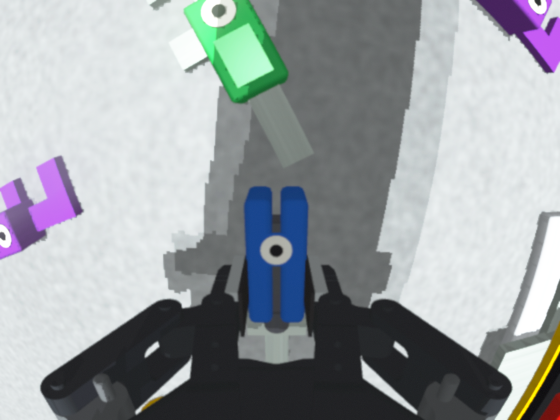

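Cutters gripped: tag at (276,250), caliper behind at (235,50). Carrying them and turning.

Emit:
{"op": "step_arm", "data": {
  "plan": [
    {"jaw": 0.0, "tx": 0.0, "ty": 0.0, "tz": -0.1, "twist": 0.0},
    {"jaw": 0.0, "tx": 0.0, "ty": 0.0, "tz": -0.2, "twist": 0.0},
    {"jaw": 0.0, "tx": -0.05, "ty": 0.1, "tz": -0.3, "twist": 0.2},
    {"jaw": 0.0, "tx": -0.1, "ty": 0.2, "tz": -0.383, "twist": 0.4},
    {"jaw": 0.0, "tx": -0.16, "ty": 0.278, "tz": -0.383, "twist": 0.6},
    {"jaw": 0.0, "tx": -0.16, "ty": 0.278, "tz": -0.383, "twist": 0.8},
    {"jaw": 0.0, "tx": -0.16, "ty": 0.278, "tz": -0.383, "twist": 0.993},
    {"jaw": 0.0, "tx": -0.16, "ty": 0.278, "tz": -0.383, "twist": 0.993}
  ]
}}

```text
clock: 19.82
position: [0.5591, -0.1997, 0.1687]
ee_rot: [[-0.777, 0.629, 0.001], [0.629, 0.777, -0.001], [-0.001, -0.0, -1.0]]
force: [-0.1, -0.3, -0.8]
grip_width: 0.0259
grip_force: 59.8
```

Emit:
{"op": "step_arm", "data": {
  "plan": [
    {"jaw": 0.0, "tx": 0.0, "ty": 0.0, "tz": 0.0, "twist": 0.2},
    {"jaw": 0.0, "tx": 0.0, "ty": 0.0, "tz": 0.0, "twist": 0.4},
    {"jaw": 0.0, "tx": 0.0, "ty": 0.0, "tz": 0.0, "twist": 0.6},
    {"jaw": 0.0, "tx": 0.0, "ty": 0.0, "tz": 0.0, "twist": 0.8},
    {"jaw": 0.0, "tx": 0.0, "ty": 0.0, "tz": 0.0, "twist": 0.993},
    {"jaw": 0.0, "tx": 0.0, "ty": 0.0, "tz": 0.0, "twist": 0.993}
  ]
}}

```text
clock: 20.58
position: [0.5589, -0.1999, 0.1681]
ee_rot: [[-0.113, 0.994, 0.0], [0.994, 0.113, -0.0], [-0.0, 0.0, -1.0]]
force: [-0.4, -0.1, -2.0]
grip_width: 0.0263
grip_force: 59.8
```

Emit:
{"op": "step_arm", "data": {
  "plan": [
    {"jaw": 0.0, "tx": 0.0, "ty": 0.0, "tz": 0.0, "twist": 0.2},
    {"jaw": 0.0, "tx": 0.0, "ty": 0.0, "tz": 0.0, "twist": 0.4},
    {"jaw": 0.0, "tx": 0.0, "ty": 0.0, "tz": 0.0, "twist": 0.6},
    {"jaw": 0.0, "tx": 0.0, "ty": 0.0, "tz": 0.0, "twist": 0.8},
    {"jaw": 0.0, "tx": 0.0, "ty": 0.0, "tz": 0.0, "twist": 0.993},
    {"jaw": 0.0, "tx": 0.0, "ty": 0.0, "tz": 0.0, "twist": 0.993}
  ]
}}

```text
clock: 21.32
position: [0.5589, -0.1998, 0.1679]
ee_rot: [[0.617, 0.787, 0.0], [0.787, -0.617, -0.0], [-0.0, 0.0, -1.0]]
force: [-0.2, -0.3, -2.5]
grip_width: 0.0261
grip_force: 59.8
```

```bash
python3 - <<'E'
from h import *
s=manip.read_state();print(s['grip_width'],s['grip_force'],s['force'])
go(.6034,.0397,.13,6.87)
E
```

```text
0.026149753194555796 59.76454317569733 [-0.21263887 -0.34017117 -2.46259681]
GO [ 0.5397 -0.2821  0.0947] twist 1.0004 pos [ 0.5589 -0.1998  0.1679] yaw 51.89 q7 -32.0
```

Emit:
{"op": "step_arm", "data": {
  "plan": [
    {"jaw": 0.0, "tx": 0.13, "ty": -0.07, "tz": 0.0, "twist": 0.2},
    {"jaw": 0.0, "tx": 0.26, "ty": -0.14, "tz": 0.0, "twist": 0.4},
    {"jaw": 0.0, "tx": 0.4, "ty": -0.21, "tz": 0.0, "twist": 0.6},
    {"jaw": 0.0, "tx": 0.54, "ty": -0.282, "tz": 0.05, "twist": 0.8},
    {"jaw": 0.0, "tx": 0.54, "ty": -0.282, "tz": 0.095, "twist": 1.0},
    {"jaw": 0.0, "tx": 0.54, "ty": -0.282, "tz": 0.095, "twist": 1.0},
    {"jaw": 0.0, "tx": 0.54, "ty": -0.282, "tz": 0.095, "twist": 1.0}
  ]
}}

```text
clock: 22.2
position: [0.6053, 0.038, 0.1304]
ee_rot: [[0.993, 0.119, 0.001], [0.119, -0.993, -0.001], [0.001, 0.001, -1.0]]
force: [0.1, 0.2, -1.5]
grip_width: 0.0263
grip_force: 59.8
```

```bash
python3 - <<'E'
from h import *
im,de,cal=grab('wrist','w11.png'); foam(im,de,cal)
held('cutters',im,de,cal,xr=(.5,.7),yr=(-.05,.1))
X=cloud('wrist',im,de,cal); m=blobs(im,'cutters',110,50)&(de>0)&(abs(X[...,1]-.04)<.06); t=X[m]; zt=np.percentile(t[:,2],85); t=t[abs(t[:,2]-zt)<.005]
print('tool',zt,len(t),cv2.minAreaRect((t[:,:2]*1000).astype(np.float32)))
go(.6034,.0397,.0549,6.87)
E
```

```text
foam [598.9  12.6] [142.5 215.4] 6.85
held [0.6055 0.0378 0.1307] [ 0.4 -0.9 -1.2] 0.0261
tool 0.14279273614734941 5736 ((612.3212280273438, 38.65350341796875), (65.11328125, 28.00533103942871), 7.072800636291504)
GO [-0.005  -0.0051  0.1898] twist -0.0048 pos [0.6055 0.0379 0.1308] yaw 6.66 q7 -100.3
```

View pics/w11.png

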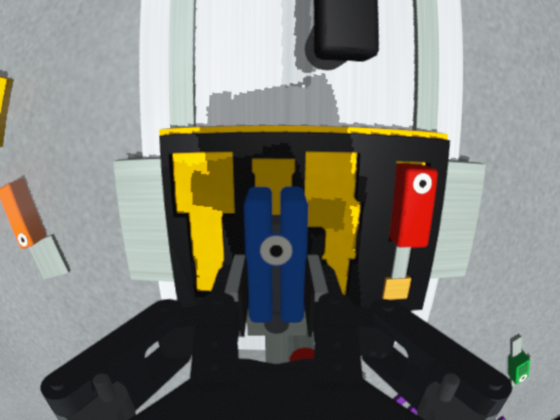

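The cutters are held over their cut-out, with the wrench home at (413,205). I'll lower and measure both in the same frame.

Emit:
{"op": "step_arm", "data": {
  "plan": [
    {"jaw": 0.0, "tx": 0.005, "ty": -0.005, "tz": 0.06, "twist": -0.003},
    {"jaw": 0.0, "tx": 0.005, "ty": -0.005, "tz": 0.112, "twist": -0.003},
    {"jaw": 0.0, "tx": 0.005, "ty": -0.005, "tz": 0.112, "twist": -0.003},
    {"jaw": 0.0, "tx": 0.005, "ty": -0.005, "tz": 0.112, "twist": -0.003}
  ]
}}

```text
clock: 22.8
position: [0.6074, 0.0412, 0.0863]
ee_rot: [[0.993, 0.117, 0.002], [0.117, -0.993, 0.0], [0.002, -0.0, -1.0]]
force: [0.7, 0.1, -1.7]
grip_width: 0.0264
grip_force: 59.7
```

```bash
cat >> h.py <<'E'
def rect(n,X,im,xr,yr,zr):
    m=blobs(im,n,110,50)&(X[...,2]>zr[0])&(X[...,2]<zr[1])&(X[...,0]>xr[0])&(X[...,0]<xr[1])&(X[...,1]>yr[0])&(X[...,1]<yr[1])
    m=cv2.morphologyEx(m.astype(np.uint8),cv2.MORPH_OPEN,np.ones((3,3),np.uint8))>0
    t=X[m]; zt=np.percentile(t[:,2],85); t=t[abs(t[:,2]-zt)<.004]; c,(w,h),a=cv2.minAreaRect((t[:,:2]*1000).astype(np.float32))
    if w<h: w,h,a=h,w,a-90
    print(n,round(zt,4),np.round(c,1),np.round((w,h),1),'ang',round(a%180,2)); return np.array(c)
E
python3 - <<'E'
from h import *
im,de,cal=grab('wrist','w12.png'); foam(im,de,cal); X=cloud('wrist',im,de,cal)
c=rect('cutters',X,im,(.5,.7),(-.03,.1),(.07,.13)); w=rect('wrench',X,im,(.55,.7),(-.12,-.03),(.05,.08))
a=np.radians(6.85); e=np.array([np.cos(a),np.sin(a)]); f=np.array([-e[1],e[0]])
d=w-2.5*e+104*f-c; print('need tray-frame dx,dy',d@e,d@f)
go(.6059,.0402,.0549,6.87); s=manip.read_state(); print(s['force'])
E
```

```text
foam [613.3  14.1] [113.3 216.2] 6.8
cutters 0.0987 [614.6  41.8] [64.7 28. ] ang 6.97
wrench 0.0674 [628.6 -61.4] [59.5 26.8] ang 7.48
need tray-frame dx,dy -0.8663216142896273 -0.1707483042053471
GO [-0.0046  0.0024  0.079 ] twist -0.0038 pos [0.6075 0.0414 0.0865] yaw 6.7 q7 -101.7
[ 0.24979825 -0.01743689 -0.87719039]
```

Emit:
{"op": "step_arm", "data": {
  "plan": [
    {"jaw": 0.0, "tx": -0.0015, "ty": 0.0017, "tz": 0.02, "twist": 0.0},
    {"jaw": 0.0, "tx": -0.0015, "ty": 0.0017, "tz": 0.04, "twist": 0.0},
    {"jaw": 0.0, "tx": -0.0015, "ty": 0.0017, "tz": 0.055, "twist": 0.0},
    {"jaw": 0.0, "tx": -0.0015, "ty": 0.0017, "tz": 0.065, "twist": 0.0}
  ]
}}

```text
clock: 23.35
position: [0.6061, 0.0405, 0.0585]
ee_rot: [[0.993, 0.116, -0.0], [0.116, -0.993, -0.0], [-0.0, 0.0, -1.0]]
force: [-0.2, 0.2, -0.2]
grip_width: 0.0262
grip_force: 59.9
```

Emit:
{"op": "step_arm", "data": {
  "plan": [
    {"jaw": 0.0, "tx": 0.0, "ty": 0.0, "tz": 0.006, "twist": 0.0},
    {"jaw": 0.0, "tx": 0.0, "ty": 0.0, "tz": 0.01, "twist": 0.0},
    {"jaw": 0.0, "tx": 0.0, "ty": 0.0, "tz": 0.01, "twist": 0.0}
  ]
}}

```text
clock: 23.72
position: [0.6063, 0.0407, 0.055]
ee_rot: [[0.993, 0.116, 0.0], [0.116, -0.993, -0.0], [0.0, 0.0, -1.0]]
force: [1.7, -1.9, -2.5]
grip_width: 0.0262
grip_force: 59.7
```

Emit:
{"op": "step_arm", "data": {
  "plan": [
    {"jaw": 0.0, "tx": 0.0, "ty": 0.0, "tz": 0.006, "twist": 0.0},
    {"jaw": 0.0, "tx": 0.0, "ty": 0.0, "tz": 0.009, "twist": 0.0},
    {"jaw": 0.0, "tx": 0.0, "ty": 0.0, "tz": 0.009, "twist": 0.0}
  ]
}}

```text
clock: 24.1
position: [0.6088, 0.0411, 0.0548]
ee_rot: [[0.993, 0.116, 0.006], [0.116, -0.993, 0.0], [0.006, 0.001, -1.0]]
force: [-1.6, -1.4, 16.7]
grip_width: 0.0264
grip_force: 61.9
```

Emit:
{"op": "step_arm", "data": {
  "plan": [
    {"jaw": 40.0, "tx": 0.0, "ty": 0.0, "tz": -0.01, "twist": 0.0},
    {"jaw": 40.0, "tx": 0.0, "ty": 0.0, "tz": -0.01, "twist": 0.0},
    {"jaw": 40.0, "tx": 0.0, "ty": 0.0, "tz": -0.012, "twist": 0.0},
    {"jaw": 40.0, "tx": 0.0, "ty": 0.0, "tz": -0.15, "twist": 0.0},
    {"jaw": 40.0, "tx": -0.1, "ty": 0.1, "tz": -0.3, "twist": 0.0},
    {"jaw": 40.0, "tx": -0.2, "ty": 0.3, "tz": -0.4, "twist": 0.0},
    {"jaw": 40.0, "tx": -0.2, "ty": 0.3, "tz": -0.4, "twist": 0.0}
  ]
}}

```text
clock: 24.98
position: [0.5398, -0.0892, 0.2125]
ee_rot: [[0.993, 0.117, 0.001], [0.117, -0.993, -0.0], [0.001, 0.0, -1.0]]
force: [0.9, -0.3, 0.3]
grip_width: 0.0399
grip_force: 0.0
```

```bash
python3 - <<'E'
from h import *
im,de,cal=grab('wrist','w13.png'); foam(im,de,cal)
toolpose('cutters',im,de,cal,xr=(.5,.75),yr=(-.1,.15))
toolpose('wrench',im,de,cal,xr=(.56,.75),yr=(-.2,.15))
toolpose('caliper',im,de,cal,xr=(.35,.65),yr=(-.5,-.1))
im,de,cal=grab('side'); toolpose('caliper',im,de,cal,'side',xr=(.35,.65),yr=(-.5,-.1)); toolpose('scraper',im,de,cal,'side',xr=(.45,.65),yr=(.2,.4)) 
go(.4028,-.3443,.15,33.1)
E
```

```text
foam [597.7  12. ] [149.2 214.6] 6.56
cutters 1619 z 0.0665 rect [615.3  39.8] [63.3 27.7] tag [625.9  46.7] | origin [592.9  37.7] fromtag [594.1  43.6] yaw -174.5 grip [607.8  39.1]
wrench 1719 z 0.0668 rect [630.9 -61.6] [59.1 25.8] tag [651.  -60.1] | origin [606.1 -64.4] fromtag [606.3 -65.1] yaw -173.6 grip [621.  -62.7]
caliper 588 z 0.0291 rect [ 403.6 -343.3] [47.7 26.1] tag [ 391.9 -344.7] | origin [ 403.6 -343.3] fromtag [ 403.6 -337. ] yaw -146.7 grip [ 403.6 -343.3]
caliper 120 z 0.0282 rect [ 405.8 -342.2] [41.  26.7] tag [ 387. -360.] | origin [ 405.8 -342.2] fromtag [ 399.6 -353.8] yaw -153.9 grip [ 405.8 -342.2]
scraper 488 z 0.0285 rect [565.9 306.3] [68.  27.1] tag [548.6 293.5] | origin [547.2 299.2] fromtag [553.2 295.2] yaw -159.4 grip [561.2 304.5]
scraper notag 127 [642.1 360.9] [41.6 14.3] 90.61874628067017
GO [-0.4187  0.6006  0.151 ] twist -0.5836 pos [ 0.5406 -0.0859  0.2105] yaw 6.84 q7 -83.8
```

Cutters are home too. Caliper next.

Emit:
{"op": "step_arm", "data": {
  "plan": [
    {"jaw": 60.0, "tx": -0.08, "ty": 0.12, "tz": 0.0, "twist": -0.12},
    {"jaw": 60.0, "tx": -0.16, "ty": 0.24, "tz": 0.05, "twist": -0.24},
    {"jaw": 60.0, "tx": -0.24, "ty": 0.36, "tz": 0.1, "twist": -0.36},
    {"jaw": 60.0, "tx": -0.32, "ty": 0.48, "tz": 0.15, "twist": -0.48},
    {"jaw": 60.0, "tx": -0.417, "ty": 0.6, "tz": 0.15, "twist": -0.585},
    {"jaw": 60.0, "tx": -0.417, "ty": 0.6, "tz": 0.15, "twist": -0.585},
    {"jaw": 60.0, "tx": -0.417, "ty": 0.6, "tz": 0.15, "twist": -0.585},
    {"jaw": 60.0, "tx": -0.417, "ty": 0.6, "tz": 0.15, "twist": -0.585}
  ]
}}

```text
clock: 26.32
position: [0.4045, -0.3433, 0.1512]
ee_rot: [[0.837, 0.548, 0.0], [0.548, -0.837, 0.001], [0.001, -0.001, -1.0]]
force: [0.0, -0.1, 0.9]
grip_width: 0.0602
grip_force: 0.0
```

```bash
python3 - <<'E'
from h import *
im,de,cal=grab('wrist','w14.png')
toolpose('caliper',im,de,cal,xr=(.33,.5),yr=(-.42,-.27))
go(.4033,-.3438,.0145,33.1)
E
```

```text
caliper 1422 z 0.0291 rect [ 403. -344.] [47.4 25.5] tag [ 391.2 -352.2] | origin [ 403. -344.] fromtag [ 403.2 -345. ] yaw -148.6 grip [ 403. -344.]
GO [-0.0019 -0.0013  0.3422] twist 0.0021 pos [ 0.4042 -0.3439  0.1514] yaw 33.2 q7 -25.1
```

Emit:
{"op": "step_arm", "data": {
  "plan": [
    {"jaw": 60.0, "tx": -0.002, "ty": -0.001, "tz": 0.13, "twist": 0.013},
    {"jaw": 60.0, "tx": -0.002, "ty": -0.001, "tz": 0.26, "twist": 0.013},
    {"jaw": 60.0, "tx": -0.002, "ty": -0.001, "tz": 0.342, "twist": 0.013},
    {"jaw": 60.0, "tx": -0.002, "ty": -0.001, "tz": 0.342, "twist": 0.013},
    {"jaw": 0.0, "tx": -0.002, "ty": -0.001, "tz": 0.342, "twist": 0.013},
    {"jaw": 0.0, "tx": -0.002, "ty": -0.001, "tz": 0.342, "twist": 0.013},
    {"jaw": 0.0, "tx": -0.002, "ty": -0.001, "tz": 0.342, "twist": 0.013},
    {"jaw": 0.0, "tx": -0.002, "ty": -0.001, "tz": 0.342, "twist": 0.013}
  ]
}}

```text
clock: 27.42
position: [0.4036, -0.3464, 0.0168]
ee_rot: [[0.844, 0.536, 0.003], [0.536, -0.844, -0.003], [0.001, 0.004, -1.0]]
force: [-0.2, 0.4, 6.0]
grip_width: 0.0241
grip_force: 59.8
```

```bash
python3 - <<'E'
from h import *
im,de,cal=grab('wrist','w15.png'); held('caliper',im,de,cal,xr=(.33,.5),yr=(-.42,-.27))
go(.55,-.15,.17,80)
E
```

```text
held [ 0.4036 -0.3464  0.0168] [-0.3  0.6  6.3] 0.0242
caliper 4901 z 0.0291 rect [ 404.2 -346.1] [48.1 25.7] tag [ 392.4 -354.5] | origin [ 404.2 -346.1] fromtag [ 404.2 -347. ] yaw -147.4 grip [ 404.2 -346.1]
GO [ 0.5728 -0.2166 -0.3831] twist -1.0568 pos [ 0.4036 -0.3464  0.0168] yaw 32.44 q7 -29.4
```

View pics/w15.png

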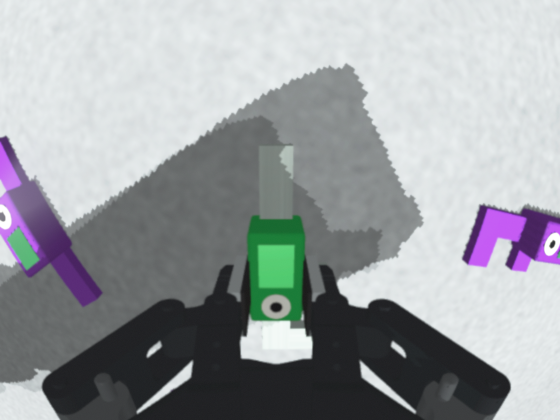

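The green caliper is gripped cleanly: housing (276,270), tag (276,307).

Emit:
{"op": "step_arm", "data": {
  "plan": [
    {"jaw": 0.0, "tx": 0.0, "ty": 0.0, "tz": -0.1, "twist": 0.0},
    {"jaw": 0.0, "tx": 0.0, "ty": 0.0, "tz": -0.2, "twist": 0.0},
    {"jaw": 0.0, "tx": 0.1, "ty": -0.05, "tz": -0.3, "twist": -0.2},
    {"jaw": 0.0, "tx": 0.2, "ty": -0.1, "tz": -0.384, "twist": -0.4},
    {"jaw": 0.0, "tx": 0.3, "ty": -0.15, "tz": -0.384, "twist": -0.6},
    {"jaw": 0.0, "tx": 0.45, "ty": -0.2, "tz": -0.384, "twist": -0.8},
    {"jaw": 0.0, "tx": 0.57, "ty": -0.217, "tz": -0.384, "twist": -1.0},
    {"jaw": 0.0, "tx": 0.57, "ty": -0.217, "tz": -0.384, "twist": -1.0}
  ]
}}

```text
clock: 28.52
position: [0.5505, -0.1452, 0.1693]
ee_rot: [[0.209, 0.978, 0.003], [0.978, -0.209, 0.002], [0.003, 0.002, -1.0]]
force: [0.5, 0.0, -2.1]
grip_width: 0.0241
grip_force: 59.4
```

Emit:
{"op": "step_arm", "data": {
  "plan": [
    {"jaw": 0.0, "tx": 0.0, "ty": 0.0, "tz": 0.0, "twist": -0.2},
    {"jaw": 0.0, "tx": 0.0, "ty": 0.0, "tz": 0.0, "twist": -0.4},
    {"jaw": 0.0, "tx": 0.0, "ty": 0.0, "tz": 0.0, "twist": -0.6},
    {"jaw": 0.0, "tx": 0.0, "ty": 0.0, "tz": 0.0, "twist": -0.8},
    {"jaw": 0.0, "tx": 0.0, "ty": 0.0, "tz": 0.0, "twist": -1.0},
    {"jaw": 0.0, "tx": 0.0, "ty": 0.0, "tz": 0.0, "twist": -1.0}
  ]
}}

```text
clock: 29.28
position: [0.5475, -0.1511, 0.1687]
ee_rot: [[-0.534, 0.846, 0.0], [0.846, 0.534, -0.001], [-0.001, -0.0, -1.0]]
force: [0.4, 0.7, -1.0]
grip_width: 0.0241
grip_force: 59.4
```

Emit:
{"op": "step_arm", "data": {
  "plan": [
    {"jaw": 0.0, "tx": 0.0, "ty": 0.0, "tz": 0.0, "twist": -0.2},
    {"jaw": 0.0, "tx": 0.0, "ty": 0.0, "tz": 0.0, "twist": -0.4},
    {"jaw": 0.0, "tx": 0.0, "ty": 0.0, "tz": 0.0, "twist": -0.6},
    {"jaw": 0.0, "tx": 0.0, "ty": 0.0, "tz": 0.0, "twist": -0.8},
    {"jaw": 0.0, "tx": 0.0, "ty": 0.0, "tz": 0.0, "twist": -1.0},
    {"jaw": 0.0, "tx": 0.0, "ty": 0.0, "tz": 0.0, "twist": -1.0}
  ]
}}

```text
clock: 30.02
position: [0.5477, -0.1506, 0.1683]
ee_rot: [[-0.975, 0.223, -0.0], [0.223, 0.975, -0.0], [0.0, -0.0, -1.0]]
force: [0.1, 0.1, -1.9]
grip_width: 0.0245
grip_force: 59.4
```

```bash
python3 - <<'E'
from h import *
s=manip.read_state();print(s['grip_width'],s['grip_force'],s['force'])
go(.5978,-.0135,.115,186.85)
E
```

```text
0.024491017635397825 59.438436627388 [ 0.081409    0.06139712 -1.86311032]
GO [-0.0458  0.362   0.1332] twist -0.4381 pos [ 0.5477 -0.1506  0.1683] yaw 167.13 q7 73.2
```

Emit:
{"op": "step_arm", "data": {
  "plan": [
    {"jaw": 0.0, "tx": -0.02, "ty": 0.13, "tz": 0.0, "twist": -0.2},
    {"jaw": 0.0, "tx": -0.045, "ty": 0.25, "tz": 0.0, "twist": -0.438},
    {"jaw": 0.0, "tx": -0.046, "ty": 0.362, "tz": 0.05, "twist": -0.438},
    {"jaw": 0.0, "tx": -0.046, "ty": 0.362, "tz": 0.15, "twist": -0.438},
    {"jaw": 0.0, "tx": -0.046, "ty": 0.362, "tz": 0.18, "twist": -0.438},
    {"jaw": 0.0, "tx": -0.046, "ty": 0.362, "tz": 0.18, "twist": -0.438},
    {"jaw": 0.0, "tx": -0.046, "ty": 0.362, "tz": 0.18, "twist": -0.438}
  ]
}}

```text
clock: 30.9
position: [0.5983, -0.0134, 0.0977]
ee_rot: [[-0.993, -0.122, 0.002], [-0.122, 0.993, -0.0], [-0.002, -0.0, -1.0]]
force: [0.5, -0.2, -1.2]
grip_width: 0.0239
grip_force: 59.5
```

```bash
python3 - <<'E'
from h import *
im,de,cal=grab('wrist','w16.png'); foam(im,de,cal); X=cloud('wrist',im,de,cal)
rect('cutters',X,im,(.5,.7),(-.03,.1),(.05,.08)); rect('wrench',X,im,(.55,.7),(-.12,-.03),(.05,.08))
rect('caliper',X,im,(.5,.7),(-.06,.04),(.08,.16))
go(.5978,-.0135,.0545,186.85); s=manip.read_state(); print(s['force'])
E
```

```text
foam [596.7  12.8] [149.5 216. ] 6.74
cutters 0.0672 [610.4  40.7] [56.3 28.4] ang 7.22
wrench 0.0674 [623.8 -62.3] [48.2 26.3] ang 6.64
caliper 0.1105 [596.5 -13.8] [47.9 25.6] ang 6.77
GO [ 0.0017 -0.0004  0.1083] twist 0.0036 pos [ 0.5983 -0.0132  0.0978] yaw -172.99 q7 73.8
[ 0.55912961 -0.25513761 -1.40877186]
```

View pics/w16.png

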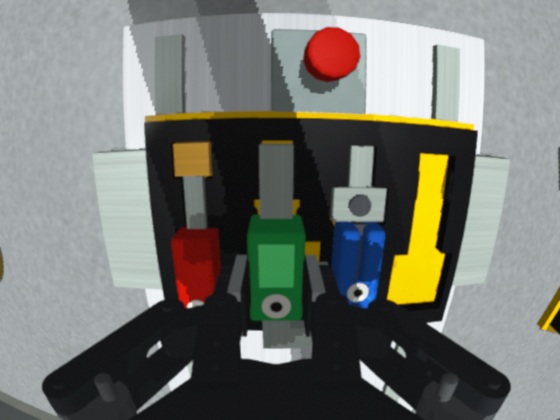

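Wrench (195,260) and cutters (357,265) are home, and the caliper hangs over its cut-out. The tray has crept about 4 mm forward from the pressing, so I'll correct for that and press.

Emit:
{"op": "step_arm", "data": {
  "plan": [
    {"jaw": 0.0, "tx": -0.0084, "ty": 0.001, "tz": 0.02, "twist": 0.0},
    {"jaw": 0.0, "tx": -0.0084, "ty": 0.001, "tz": 0.05, "twist": 0.0},
    {"jaw": 0.0, "tx": -0.0084, "ty": 0.001, "tz": 0.075, "twist": 0.0},
    {"jaw": 0.0, "tx": -0.0084, "ty": 0.001, "tz": 0.09, "twist": 0.0},
    {"jaw": 0.0, "tx": -0.0084, "ty": 0.001, "tz": 0.095, "twist": 0.0}
  ]
}}

```text
clock: 31.58
position: [0.601, -0.0121, 0.058]
ee_rot: [[-0.992, -0.124, 0.001], [-0.124, 0.992, -0.0], [-0.001, -0.0, -1.0]]
force: [1.4, -1.3, 0.7]
grip_width: 0.0242
grip_force: 59.7
```

Emit:
{"op": "step_arm", "data": {
  "plan": [
    {"jaw": 0.0, "tx": 0.0, "ty": 0.0, "tz": 0.006, "twist": 0.0},
    {"jaw": 0.0, "tx": 0.0, "ty": 0.0, "tz": 0.012, "twist": 0.0},
    {"jaw": 0.0, "tx": 0.0, "ty": 0.0, "tz": 0.012, "twist": 0.0}
  ]
}}

```text
clock: 31.95
position: [0.6017, -0.0118, 0.0548]
ee_rot: [[-0.992, -0.124, 0.002], [-0.124, 0.992, -0.0], [-0.002, -0.001, -1.0]]
force: [0.6, -1.4, 8.0]
grip_width: 0.0242
grip_force: 60.6
```

Emit:
{"op": "step_arm", "data": {
  "plan": [
    {"jaw": 0.0, "tx": 0.0, "ty": 0.0, "tz": 0.005, "twist": 0.0},
    {"jaw": 0.0, "tx": 0.006, "ty": 0.0, "tz": 0.003, "twist": 0.0},
    {"jaw": 0.0, "tx": 0.012, "ty": 0.0, "tz": -0.002, "twist": 0.0},
    {"jaw": 0.0, "tx": 0.016, "ty": 0.0, "tz": -0.004, "twist": 0.0},
    {"jaw": 0.0, "tx": 0.018, "ty": 0.0, "tz": -0.004, "twist": 0.0}
  ]
}}

```text
clock: 32.58
position: [0.5952, -0.0126, 0.0554]
ee_rot: [[-0.992, -0.124, 0.004], [-0.124, 0.992, 0.001], [-0.004, 0.0, -1.0]]
force: [10.8, -0.3, -1.9]
grip_width: 0.0243
grip_force: 59.4
```

Emit:
{"op": "step_arm", "data": {
  "plan": [
    {"jaw": 0.0, "tx": 0.0, "ty": 0.0, "tz": 0.008, "twist": 0.0},
    {"jaw": 0.0, "tx": 0.0, "ty": 0.0, "tz": 0.008, "twist": 0.0}
  ]
}}

```text
clock: 32.83
position: [0.596, -0.0123, 0.0547]
ee_rot: [[-0.992, -0.124, 0.006], [-0.124, 0.992, 0.0], [-0.006, -0.001, -1.0]]
force: [1.9, -0.7, 18.8]
grip_width: 0.0243
grip_force: 61.7
```

Emit:
{"op": "step_arm", "data": {
  "plan": [
    {"jaw": 0.0, "tx": -0.004, "ty": 0.0, "tz": -0.006, "twist": 0.0},
    {"jaw": 40.0, "tx": -0.004, "ty": 0.0, "tz": -0.006, "twist": 0.0},
    {"jaw": 40.0, "tx": -0.004, "ty": 0.0, "tz": -0.006, "twist": 0.0},
    {"jaw": 40.0, "tx": -0.004, "ty": 0.0, "tz": -0.15, "twist": 0.0},
    {"jaw": 40.0, "tx": -0.004, "ty": 0.0, "tz": -0.3, "twist": 0.0},
    {"jaw": 40.0, "tx": 0.0, "ty": 0.15, "tz": -0.35, "twist": 0.0},
    {"jaw": 40.0, "tx": 0.0, "ty": 0.3, "tz": -0.35, "twist": 0.0},
    {"jaw": 40.0, "tx": 0.0, "ty": 0.3, "tz": -0.35, "twist": 0.0}
  ]
}}

```text
clock: 33.83
position: [0.5761, 0.1136, 0.1924]
ee_rot: [[-0.991, -0.135, -0.0], [-0.135, 0.991, 0.003], [-0.0, 0.003, -1.0]]
force: [0.5, -0.7, -0.1]
grip_width: 0.04
grip_force: 0.0
```

```bash
python3 - <<'E'
from h import *
im,de,cal=grab('wrist','w17.png'); foam(im,de,cal)
X=cloud('wrist',im,de,cal)
rect('cutters',X,im,(.5,.7),(-.03,.1),(.05,.08)); rect('wrench',X,im,(.55,.7),(-.12,-.03),(.05,.08))
rect('caliper',X,im,(.5,.7),(-.06,.04),(.05,.08))
toolpose('scraper',im,de,cal,xr=(.45,.62),yr=(.22,.4))
im,de,cal=grab('side'); toolpose('scraper',im,de,cal,'side',xr=(.45,.62),yr=(.2,.4)) 
go(.561,.304,.15,200.6)
E
```

```text
foam [591.7  13.7] [150.5 214.1] 6.41
cutters 0.0673 [609.5  41.4] [64.6 28.5] ang 6.41
wrench 0.0675 [625. -61.] [59.1 27.1] ang 9.07
caliper 0.0679 [594.8 -12.8] [48.5 26.6] ang 5.84
scraper 1468 z 0.0286 rect [563.1 304.8] [68.9 24.3] tag [538.6 296.2] | origin [544.7 297. ] fromtag [543.2 298.1] yaw -156.9 grip [558.5 302.8]
scraper 486 z 0.0283 rect [565.9 306.3] [67.7 26.2] tag [536.3 295.3] | origin [547.6 298.3] fromtag [540.9 297.3] yaw -156.5 grip [561.3 304.3]
GO [-0.0176  0.4995  0.1021] twist -0.3009 pos [0.5786 0.1049 0.191 ] yaw -172.94 q7 65.2
```

All three are home and the tray is back on the stop. I'll check the tower clearance before the scraper grasp.

```bash
python3 - <<'E'
from h import *
for cam in ['side','scene']:
    im,de,cal=grab(cam); X=cloud(cam,im,de,cal)
    for z0,z1 in [(.135,.15),(.02,.13),(.002,.015)]:
        m=(X[...,2]>z0)&(X[...,2]<z1)&(X[...,0]>.6)&(X[...,0]<.75)&(X[...,1]>.325)&(X[...,1]<.5)&(de>0)
        if m.sum()>9: print(cam,z0,m.sum(),np.percentile(X[m],[2,98],axis=0).round(3).tolist(),cv2.minAreaRect((X[m][:,:2]*1000).astype(np.float32)))
E
```

```text
side 0.135 957 [[0.647, 0.341, 0.136], [0.709, 0.403, 0.146]] ((679.0927124023438, 370.8273620605469), (62.445899963378906, 63.234352111816406), 75.92281341552734)
side 0.02 1393 [[0.645, 0.352, 0.022], [0.711, 0.405, 0.128]] ((668.4219360351562, 388.61114501953125), (81.44890594482422, 44.61618423461914), 31.381376266479492)
side 0.002 1295 [[0.604, 0.335, 0.002], [0.747, 0.493, 0.014]] ((675.1112060546875, 412.53704833984375), (149.70404052734375, 174.18881225585938), 0.009816264733672142)
scene 0.135 903 [[0.648, 0.34, 0.137], [0.71, 0.403, 0.145]] ((678.114501953125, 371.2662353515625), (61.12396240234375, 61.44845962524414), 76.952392578125)
scene 0.02 1184 [[0.659, 0.339, 0.022], [0.712, 0.405, 0.128]] ((695.7129516601562, 381.77215576171875), (43.45061492919922, 81.70870208740234), 31.986286163330078)
scene 0.002 1368 [[0.605, 0.332, 0.002], [0.747, 0.496, 0.014]] ((674.9747314453125, 412.6429748535156), (174.45469665527344, 149.44241333007812), 89.958251953125)
```

Emit:
{"op": "step_arm", "data": {
  "plan": [
    {"jaw": 60.0, "tx": -0.004, "ty": 0.15, "tz": 0.0, "twist": -0.1},
    {"jaw": 60.0, "tx": -0.008, "ty": 0.3, "tz": 0.0, "twist": -0.2},
    {"jaw": 60.0, "tx": -0.014, "ty": 0.4, "tz": 0.05, "twist": -0.3},
    {"jaw": 60.0, "tx": -0.014, "ty": 0.498, "tz": 0.1, "twist": -0.358},
    {"jaw": 60.0, "tx": -0.014, "ty": 0.498, "tz": 0.1, "twist": -0.358},
    {"jaw": 60.0, "tx": -0.014, "ty": 0.498, "tz": 0.1, "twist": -0.358},
    {"jaw": 60.0, "tx": -0.014, "ty": 0.498, "tz": 0.1, "twist": -0.358}
  ]
}}

```text
clock: 35.0
position: [0.5607, 0.3029, 0.1522]
ee_rot: [[-0.92, -0.392, 0.001], [-0.392, 0.92, -0.0], [-0.001, -0.001, -1.0]]
force: [-0.5, 0.0, -1.2]
grip_width: 0.0604
grip_force: 0.0
```

```bash
python3 - <<'E'
from h import *
im,de,cal=grab('wrist','w18.png')
toolpose('scraper',im,de,cal,xr=(.48,.62),yr=(.22,.36))
go(.5595,.3033,.0145,203.2)
E
```

```text
scraper 1976 z 0.0287 rect [563.5 305.3] [69.4 23.7] tag [540.3 295.8] | origin [545.2 297.2] fromtag [544.9 297.8] yaw -156.1 grip [558.9 303.3]
GO [0.0024 0.0011 0.3445] twist -0.0022 pos [0.5604 0.3033 0.1523] yaw -156.9 q7 60.2
```

Emit:
{"op": "step_arm", "data": {
  "plan": [
    {"jaw": 60.0, "tx": 0.003, "ty": 0.001, "tz": 0.13, "twist": -0.01},
    {"jaw": 60.0, "tx": 0.003, "ty": 0.001, "tz": 0.26, "twist": -0.01},
    {"jaw": 60.0, "tx": 0.003, "ty": 0.001, "tz": 0.344, "twist": -0.01},
    {"jaw": 60.0, "tx": 0.003, "ty": 0.001, "tz": 0.344, "twist": -0.01},
    {"jaw": 0.0, "tx": 0.003, "ty": 0.001, "tz": 0.344, "twist": -0.01},
    {"jaw": 0.0, "tx": 0.003, "ty": 0.001, "tz": 0.344, "twist": -0.01},
    {"jaw": 0.0, "tx": 0.003, "ty": 0.001, "tz": 0.344, "twist": -0.01},
    {"jaw": 0.0, "tx": 0.003, "ty": 0.001, "tz": 0.344, "twist": -0.01}
  ]
}}

```text
clock: 36.1
position: [0.5594, 0.3055, 0.0167]
ee_rot: [[-0.916, -0.402, 0.003], [-0.402, 0.916, 0.002], [-0.004, 0.0, -1.0]]
force: [-1.1, -0.8, 6.4]
grip_width: 0.0222
grip_force: 59.9
```

```bash
python3 - <<'E'
from h import *
im,de,cal=grab('wrist','w19.png'); held('scraper',im,de,cal,xr=(.48,.62),yr=(.22,.36))
go(.54,.18,.17,160)
E
```

```text
held [0.5594 0.3055 0.0167] [ 0.3 -0.7  7.3] 0.0224
scraper 6054 z 0.0287 rect [562.8 307.1] [69.8 24.1] tag [541.3 296.5] | origin [544.5 299. ] fromtag [545.9 298.5] yaw -156.3 grip [558.2 305.1]
GO [ 0.169  -0.2677 -0.3838] twist 0.9709 pos [0.5594 0.3055 0.0168] yaw -156.31 q7 56.2
```

Emit:
{"op": "step_arm", "data": {
  "plan": [
    {"jaw": 0.0, "tx": 0.0, "ty": 0.0, "tz": -0.1, "twist": 0.0},
    {"jaw": 0.0, "tx": 0.0, "ty": 0.0, "tz": -0.2, "twist": 0.0},
    {"jaw": 0.0, "tx": 0.05, "ty": -0.08, "tz": -0.3, "twist": 0.2},
    {"jaw": 0.0, "tx": 0.1, "ty": -0.16, "tz": -0.384, "twist": 0.4},
    {"jaw": 0.0, "tx": 0.17, "ty": -0.268, "tz": -0.384, "twist": 0.6},
    {"jaw": 0.0, "tx": 0.17, "ty": -0.268, "tz": -0.384, "twist": 0.8},
    {"jaw": 0.0, "tx": 0.17, "ty": -0.268, "tz": -0.384, "twist": 1.0},
    {"jaw": 0.0, "tx": 0.17, "ty": -0.268, "tz": -0.384, "twist": 1.0}
  ]
}}

```text
clock: 37.2
position: [0.5391, 0.1793, 0.1689]
ee_rot: [[-0.932, 0.362, 0.002], [0.362, 0.932, -0.0], [-0.002, 0.0, -1.0]]
force: [0.8, 0.2, -0.7]
grip_width: 0.0227
grip_force: 59.2
```

Emit:
{"op": "step_arm", "data": {
  "plan": [
    {"jaw": 0.0, "tx": 0.0, "ty": 0.0, "tz": 0.0, "twist": 0.2},
    {"jaw": 0.0, "tx": 0.0, "ty": 0.0, "tz": 0.0, "twist": 0.4},
    {"jaw": 0.0, "tx": 0.0, "ty": 0.0, "tz": 0.0, "twist": 0.6},
    {"jaw": 0.0, "tx": 0.0, "ty": 0.0, "tz": 0.0, "twist": 0.8},
    {"jaw": 0.0, "tx": 0.0, "ty": 0.0, "tz": 0.0, "twist": 1.0},
    {"jaw": 0.0, "tx": 0.0, "ty": 0.0, "tz": 0.0, "twist": 1.0}
  ]
}}

```text
clock: 37.95
position: [0.5389, 0.1797, 0.1682]
ee_rot: [[-0.407, 0.914, 0.001], [0.914, 0.407, -0.0], [-0.0, 0.001, -1.0]]
force: [0.1, -0.3, -0.7]
grip_width: 0.0224
grip_force: 59.2
```

Emit:
{"op": "step_arm", "data": {
  "plan": [
    {"jaw": 0.0, "tx": 0.0, "ty": 0.0, "tz": 0.0, "twist": 0.2},
    {"jaw": 0.0, "tx": 0.0, "ty": 0.0, "tz": 0.0, "twist": 0.4},
    {"jaw": 0.0, "tx": 0.0, "ty": 0.0, "tz": 0.0, "twist": 0.6},
    {"jaw": 0.0, "tx": 0.0, "ty": 0.0, "tz": 0.0, "twist": 0.8},
    {"jaw": 0.0, "tx": 0.0, "ty": 0.0, "tz": 0.0, "twist": 1.0},
    {"jaw": 0.0, "tx": 0.0, "ty": 0.0, "tz": 0.0, "twist": 1.0}
  ]
}}

```text
clock: 38.7
position: [0.5389, 0.1794, 0.1679]
ee_rot: [[0.357, 0.934, 0.0], [0.934, -0.357, -0.0], [-0.0, 0.0, -1.0]]
force: [-0.8, 0.9, -0.9]
grip_width: 0.0219
grip_force: 59.2
```

Emit:
{"op": "step_arm", "data": {
  "plan": [
    {"jaw": 0.0, "tx": 0.0, "ty": 0.0, "tz": 0.0, "twist": 0.2},
    {"jaw": 0.0, "tx": 0.0, "ty": 0.0, "tz": 0.0, "twist": 0.4},
    {"jaw": 0.0, "tx": 0.0, "ty": 0.0, "tz": 0.0, "twist": 0.6},
    {"jaw": 0.0, "tx": 0.0, "ty": 0.0, "tz": 0.0, "twist": 0.8},
    {"jaw": 0.0, "tx": 0.0, "ty": 0.0, "tz": 0.0, "twist": 1.0},
    {"jaw": 0.0, "tx": 0.0, "ty": 0.0, "tz": 0.0, "twist": 1.0}
  ]
}}

```text
clock: 39.45
position: [0.5389, 0.1793, 0.1678]
ee_rot: [[0.913, 0.409, -0.0], [0.409, -0.913, -0.0], [-0.0, 0.0, -1.0]]
force: [-0.3, 0.3, -0.1]
grip_width: 0.0222
grip_force: 59.2
```

```bash
python3 - <<'E'
from h import *
s=manip.read_state();print(s['grip_width'],s['grip_force'],s['force'])
go(.5682,.0879,.1,6.87)
E
```

```text
0.022192077352107698 59.17829632759094 [-0.30885205  0.29345655 -0.05995803]
GO [-0.0265  0.2385  0.1694] twist 0.3834 pos [0.5389 0.1793 0.1678] yaw 24.12 q7 -95.3
```

Emit:
{"op": "step_arm", "data": {
  "plan": [
    {"jaw": 0.0, "tx": -0.013, "ty": 0.12, "tz": 0.0, "twist": 0.2},
    {"jaw": 0.0, "tx": -0.027, "ty": 0.238, "tz": 0.05, "twist": 0.383},
    {"jaw": 0.0, "tx": -0.027, "ty": 0.238, "tz": 0.1, "twist": 0.383},
    {"jaw": 0.0, "tx": -0.027, "ty": 0.238, "tz": 0.17, "twist": 0.383},
    {"jaw": 0.0, "tx": -0.027, "ty": 0.238, "tz": 0.17, "twist": 0.383},
    {"jaw": 0.0, "tx": -0.027, "ty": 0.238, "tz": 0.17, "twist": 0.383}
  ]
}}

```text
clock: 40.2
position: [0.5678, 0.088, 0.1008]
ee_rot: [[0.993, 0.116, 0.001], [0.116, -0.993, 0.0], [0.001, -0.0, -1.0]]
force: [0.7, -1.1, -1.2]
grip_width: 0.0222
grip_force: 59.2
```

```bash
python3 - <<'E'
from h import *
im,de,cal=grab('wrist','w20.png'); foam(im,de,cal); X=cloud('wrist',im,de,cal)
c=rect('cutters',X,im,(.5,.7),(-.03,.065),(.05,.08)); w=rect('wrench',X,im,(.55,.7),(-.12,-.03),(.05,.08)); k=rect('caliper',X,im,(.5,.7),(-.06,.03),(.05,.08))
s=rect('scraper',X,im,(.48,.64),(.06,.13),(.085,.16))
a=np.radians(6.85); e=np.array([np.cos(a),np.sin(a)]); f=np.array([-e[1],e[0]])
for n,b,tx,ty in [('cut',c,22.5,26),('wr',w,25,-78),('cal',k,0,-26)]:
    d=b+(-20-tx)*e+(78-ty)*f-s; print(n,'need dx,dy',d@e,d@f)
go(.5682,.0879,.0547,6.87); print(manip.read_state()['force'])
E
```

```text
foam [592.2  12.7] [149.7 216.5] 6.71
cutters 0.0673 [610.8  41.2] [63.9 28.6] ang 6.55
wrench 0.0674 [625.8 -61.1] [59.3 27.1] ang 6.65
caliper 0.0678 [595.2 -12.9] [48.1 27. ] ang 7.18
scraper 0.1134 [563.   87.1] [69.5 24.1] ang 6.68
cut need dx,dy -0.45442685409119227 0.7240845764784525
wr need dx,dy -0.3376909600477807 1.3068407439799978
cal need dx,dy 0.08450000752915447 0.8943804678885795
GO [-0.0002  0.0005  0.1162] twist -0.0051 pos [0.5682 0.0881 0.1012] yaw 6.64 q7 -103.2
[0.29893469 0.09270092 0.19884192]
```

View pics/w20.png

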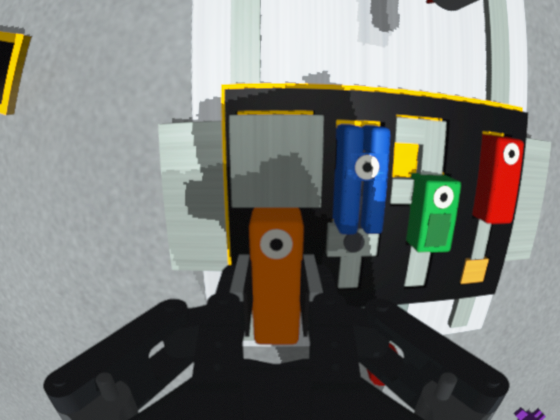

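The cutters, caliper and wrench are home, and the scraper hangs over its cut-out (275,160), aligned within 1 mm. Pressing.

Emit:
{"op": "step_arm", "data": {
  "plan": [
    {"jaw": 0.0, "tx": 0.0, "ty": -0.002, "tz": 0.03, "twist": 0.0},
    {"jaw": 0.0, "tx": 0.0, "ty": -0.002, "tz": 0.06, "twist": 0.0},
    {"jaw": 0.0, "tx": 0.0, "ty": -0.002, "tz": 0.08, "twist": 0.0},
    {"jaw": 0.0, "tx": 0.0, "ty": -0.002, "tz": 0.095, "twist": 0.0},
    {"jaw": 0.0, "tx": 0.0, "ty": -0.002, "tz": 0.104, "twist": 0.0}
  ]
}}

```text
clock: 40.88
position: [0.5673, 0.0884, 0.0579]
ee_rot: [[0.994, 0.113, -0.0], [0.113, -0.994, 0.0], [-0.0, -0.0, -1.0]]
force: [0.6, 0.1, 0.7]
grip_width: 0.0223
grip_force: 59.5
```

Emit:
{"op": "step_arm", "data": {
  "plan": [
    {"jaw": 0.0, "tx": 0.0, "ty": 0.0, "tz": 0.006, "twist": 0.0},
    {"jaw": 0.0, "tx": 0.0, "ty": 0.0, "tz": 0.012, "twist": 0.0},
    {"jaw": 0.0, "tx": 0.0, "ty": 0.0, "tz": 0.014, "twist": 0.0}
  ]
}}

```text
clock: 41.25
position: [0.5688, 0.0886, 0.0546]
ee_rot: [[0.994, 0.113, 0.003], [0.113, -0.994, 0.0], [0.003, 0.0, -1.0]]
force: [-2.0, -1.4, 15.2]
grip_width: 0.0225
grip_force: 61.1
```

Emit:
{"op": "step_arm", "data": {
  "plan": [
    {"jaw": 40.0, "tx": 0.0, "ty": 0.0, "tz": -0.01, "twist": 0.0},
    {"jaw": 40.0, "tx": 0.0, "ty": 0.0, "tz": -0.01, "twist": 0.0},
    {"jaw": 40.0, "tx": 0.0, "ty": 0.0, "tz": -0.012, "twist": 0.0},
    {"jaw": 40.0, "tx": 0.0, "ty": 0.0, "tz": -0.15, "twist": 0.0},
    {"jaw": 60.0, "tx": -0.11, "ty": 0.1, "tz": -0.25, "twist": 0.0},
    {"jaw": 70.0, "tx": -0.23, "ty": 0.197, "tz": -0.25, "twist": 0.0},
    {"jaw": 70.0, "tx": -0.23, "ty": 0.197, "tz": -0.25, "twist": 0.0}
  ]
}}

```text
clock: 42.12
position: [0.4825, -0.0041, 0.1529]
ee_rot: [[0.994, 0.107, -0.0], [0.107, -0.994, -0.002], [-0.001, 0.002, -1.0]]
force: [-0.1, 0.2, 0.3]
grip_width: 0.0704
grip_force: 0.0
```

```bash
python3 - <<'E'
from h import *
im,de,cal=grab('wrist','w21.png'); foam(im,de,cal); X=cloud('wrist',im,de,cal)
for n,xr,yr in [('cutters',(.5,.7),(-.03,.065)),('wrench',(.55,.7),(-.12,-.03)),('caliper',(.5,.7),(-.06,.03)),('scraper',(.48,.64),(.06,.13))]: rect(n,X,im,xr,yr,(.05,.08))
m=blobs(im,'wrench')&(X[...,2]>.085)&(X[...,2]<.095)&(X[...,0]<.52); print('knob',m.sum(),(X[m].min(0)+X[m].max(0))/2)
for n in ['scraper','cutters','caliper','wrench']:
    for q in manip.place_of(n+'_tag','wrist')[:1]: print(n,round(q['score'],2),P('wrist',q['location'],z=.066,cal=cal).round(4))
for cam in ['scene','side','wrist']:
    if cam!='wrist': grab(cam)
    c2=manip.get_calibration(cam)
    for q in manip.place_of('pointer',cam)[:1]: print(cam,'pointer',round(q['score'],2),np.round(q['location'],1),P(cam,q['location'],z=.084,cal=c2).round(4))
go(.4865,-.0003,.06,6.87)
E
```

```text
foam [585.3  11.7] [134.3 215. ] 6.78
cutters 0.0671 [608.6  40.6] [58.6 28.1] ang 6.73
wrench 0.0676 [625.1 -61.9] [57.  26.8] ang 7.21
caliper 0.068 [596.1 -13.1] [47.8 26.1] ang 6.46
scraper 0.0674 [563.1  87.5] [69.2 25.2] ang 6.5
knob 1067 [ 4.86499490e-01 -8.36012160e-05  8.91031771e-02]
scraper 0.78 [0.5887 0.0931 0.066 ]
cutters 0.65 [0.6223 0.0441 0.066 ]
caliper 0.95 [ 0.6104 -0.0116  0.066 ]
wrench 0.98 [ 0.647  -0.0606  0.066 ]
scene pointer 0.78 [228.7 259.7] [0.7204 0.0226 0.084 ]
side pointer 0.74 [184.2 217.3] [0.7181 0.0326 0.084 ]
GO [0.0037 0.0025 0.2306] twist -0.0072 pos [0.485  0.0005 0.1523] yaw 6.55 q7 -90.7
```

All four tools are home at 67 mm. Gripping the knob.

Emit:
{"op": "step_arm", "data": {
  "plan": [
    {"jaw": 70.0, "tx": 0.004, "ty": 0.001, "tz": 0.115, "twist": -0.007},
    {"jaw": 70.0, "tx": 0.004, "ty": 0.001, "tz": 0.229, "twist": -0.007},
    {"jaw": 70.0, "tx": 0.004, "ty": 0.001, "tz": 0.229, "twist": -0.007},
    {"jaw": 0.0, "tx": 0.004, "ty": 0.001, "tz": 0.229, "twist": -0.007},
    {"jaw": 0.0, "tx": 0.004, "ty": 0.001, "tz": 0.229, "twist": -0.007},
    {"jaw": 0.0, "tx": 0.004, "ty": 0.001, "tz": 0.229, "twist": -0.007},
    {"jaw": 0.0, "tx": 0.004, "ty": 0.001, "tz": 0.229, "twist": -0.007}
  ]
}}

```text
clock: 43.5
position: [0.4879, -0.0003, 0.063]
ee_rot: [[0.993, 0.118, 0.004], [0.118, -0.993, -0.0], [0.004, 0.001, -1.0]]
force: [-0.8, 0.9, 6.9]
grip_width: 0.0244
grip_force: 58.5
```

```bash
python3 - <<'E'
from h import *
# triangulate pointer from scene+side via red tip pixels near the network spot
rays=[]
for cam in ['scene','side']:
    im,de,cal=grab(cam); q=manip.place_of('pointer',cam)[0]; u,v=q['location']
    h=cv2.cvtColor(im,cv2.COLOR_RGB2HSV); y0,x0=int(v)-22,int(u)-16
    cv2.imwrite(f'pics/p_{cam}.png',cv2.resize(im[y0:y0+36,x0:x0+36,::-1],(288,288),interpolation=cv2.INTER_NEAREST))
    e=np.array(cal['eye']); d=P(cam,(u,v),z=0,cal=cal)-e; rays.append((e,d/np.linalg.norm(d))); print(cam,np.round((u,v),1),x0,y0)
A=np.zeros((3,3));b=np.zeros(3)
for e,d in rays: M=np.eye(3)-np.outer(d,d);A+=M;b+=M@e
print('tri',np.linalg.solve(A,b).round(4))
cv2.imwrite('pics/p.png',np.hstack([cv2.imread('pics/p_scene.png'),cv2.imread('pics/p_side.png')]))
s=manip.read_state(); print(s['force'],s['grip_width'],s['position'])
a=np.radians(6.85)
for n,S,T in [('scr',120,-78)]: go(s['position'][0]+(S*np.cos(a)-T*np.sin(a))/1000,s['position'][1]+(S*np.sin(a)+T*np.cos(a))/1000,s['position'][2])
E
```

```text
scene [226.8 260.3] 210 238
side [181.8 217.3] 165 195
tri [0.726  0.0257 0.0823]
[-1.30682567  0.96970743  6.78104752] 0.02431525990232244 [ 4.87894532e-01 -3.08007480e-04  6.30453530e-02]
GO [0.3002 0.1946 0.0012] twist 0 pos [ 4.879e-01 -3.000e-04  6.300e-02] yaw 6.78 q7 -93.2
```

View pics/p.png

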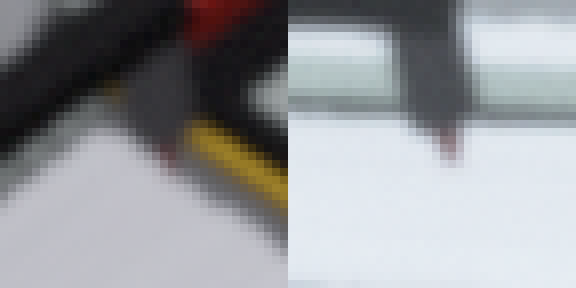

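In the crops the pointer tip shows at about scene (230.9,258.1) and side (184.8,214.5). I've now gone one over the 14-picture limit (15 viewed), so I'll work from numbers only from here.

```bash
cat >> h.py <<'E'
def tri(obs):
    A=np.zeros((3,3));b=np.zeros(3)
    for cam,uv in obs:
        e=np.array(manip.get_calibration(cam)['eye']); d=P(cam,uv,z=0)-e; d/=np.linalg.norm(d); M=np.eye(3)-np.outer(d,d);A+=M;b+=M@e
    return np.linalg.solve(A,b)
TIP={'scene':(230.9,258.1),'side':(184.8,214.5)}
E
python3 - <<'E'
from h import *
print(tri(list(TIP.items())).round(4)); print(P('scene',TIP['scene'],z=.084),P('side',TIP['side'],z=.084))
# bias of these cameras: knob top & tags
K={}
for cam in ['scene','side']:
    im,de,cal=grab(cam)
    for n in ['tray_knob','scraper_tag','cutters_tag','caliper_tag','wrench_tag']:
        for q in manip.place_of(n,cam)[:1]:
            K.setdefault(n,[]).append((cam,q['location'])); print(cam,n,round(q['score'],2),P(cam,q['location'],z=.09 if n=='tray_knob' else .066,cal=cal).round(4))
for n in K:
    if len(K[n])==2: print(n,tri(K[n]).round(4))
E
```

```text
[0.7168 0.0286 0.0908]
[0.71312056 0.02199076 0.084     ] [0.72006987 0.02326461 0.084     ]
scene tray_knob 0.65 [4.882e-01 1.000e-04 9.000e-02]
scene scraper_tag 0.79 [0.5861 0.0865 0.066 ]
scene cutters_tag 0.77 [0.6288 0.0294 0.066 ]
scene caliper_tag 0.93 [ 0.6171 -0.0098  0.066 ]
scene wrench_tag 0.72 [ 0.6443 -0.0548  0.066 ]
side tray_knob 0.92 [0.4956 0.0023 0.09  ]
side scraper_tag 0.65 [0.5944 0.0815 0.066 ]
side cutters_tag 0.84 [0.6274 0.0387 0.066 ]
side caliper_tag 0.92 [ 0.3358 -0.1612  0.066 ]
side wrench_tag 0.62 [0.6585 0.4048 0.066 ]
tray_knob [0.494  0.0071 0.0964]
scraper_tag [0.591  0.0909 0.0747]
cutters_tag [0.629  0.032  0.0637]
caliper_tag [ 0.3751 -0.3748 -0.2344]
wrench_tag [0.7073 0.2773 0.1822]
```

Emit:
{"op": "step_arm", "data": {
  "plan": [
    {"jaw": 0.0, "tx": -0.006, "ty": 0.0, "tz": 0.0, "twist": 0.0},
    {"jaw": 0.0, "tx": -0.012, "ty": 0.0, "tz": 0.0, "twist": 0.0},
    {"jaw": 0.0, "tx": -0.016, "ty": 0.0, "tz": 0.0, "twist": 0.0},
    {"jaw": 0.0, "tx": -0.016, "ty": 0.0, "tz": 0.0, "twist": 0.0}
  ]
}}

```text
clock: 44.8
position: [0.4864, -0.0004, 0.0632]
ee_rot: [[0.993, 0.118, 0.014], [0.118, -0.993, 0.002], [0.014, -0.0, -1.0]]
force: [23.2, 3.1, -14.0]
grip_width: 0.0241
grip_force: 59.8
```

```bash
python3 - <<'E'
from h import *
s=manip.read_state(); print(s['force'],s['position'],s['ee_rot'])
E
```

```text
[ 23.16142231   3.0698903  -13.9523991 ] [ 4.86355175e-01 -4.49688128e-04  6.32297485e-02] [[ 9.92865422e-01  1.18473046e-01  1.35052067e-02]
 [ 1.18460526e-01 -9.92957262e-01  1.72611199e-03]
 [ 1.36145908e-02 -1.13963028e-04 -9.99907311e-01]]
```

Emit:
{"op": "step_arm", "data": {
  "plan": [
    {"jaw": 0.0, "tx": 0.045, "ty": 0.025, "tz": 0.0, "twist": 0.0},
    {"jaw": 0.0, "tx": 0.085, "ty": 0.05, "tz": 0.0, "twist": 0.0},
    {"jaw": 0.0, "tx": 0.125, "ty": 0.075, "tz": 0.0, "twist": 0.0},
    {"jaw": 0.0, "tx": 0.165, "ty": 0.1, "tz": 0.0, "twist": 0.0},
    {"jaw": 0.0, "tx": 0.205, "ty": 0.125, "tz": 0.0, "twist": 0.0},
    {"jaw": 0.0, "tx": 0.245, "ty": 0.15, "tz": 0.0, "twist": 0.0},
    {"jaw": 0.0, "tx": 0.28, "ty": 0.175, "tz": 0.0, "twist": 0.0},
    {"jaw": 0.0, "tx": 0.295, "ty": 0.19, "tz": 0.0, "twist": 0.0}
  ]
}}

```text
clock: 45.8
position: [0.6077, -0.0623, 0.0631]
ee_rot: [[0.993, 0.119, 0.003], [0.119, -0.993, 0.001], [0.003, -0.0, -1.0]]
force: [-3.7, 3.0, 12.0]
grip_width: 0.0242
grip_force: 62.5
```

```bash
python3 - <<'E'
from h import *
im,de,cal=grab('wrist','w22.png'); X=cloud('wrist',im,de,cal)
s=manip.read_state(); print(s['force'],s['grip_width'])
h=cv2.cvtColor(im,cv2.COLOR_RGB2HSV)
rect('scraper',X,im,(.6,.8),(-.05,.08),(.05,.08))
for n in ['scraper_tag','pointer','cutters_tag']:
    for q in manip.place_of(n,'wrist')[:2]: print(n,round(q['score'],2),np.round(q['location']),P('wrist',q['location'],z=.084 if n=='pointer' else .066,cal=cal).round(4))
# structure above tools near the pointer
m=(X[...,2]>.078)&(X[...,2]<.2)&(X[...,0]>.66)&(X[...,0]<.8)&(abs(X[...,1]-.03)<.05)&(de>0)
v,u=np.nonzero(m); print('ptr px',m.sum(), (u.min(),u.max(),v.min(),v.max()) if m.sum() else '')
if m.sum(): print(X[m].min(0),X[m].max(0),X[m].mean(0))
m&=(h[...,1]>120)&((h[...,0]<8)|(h[...,0]>172)); print('red',m.sum(),X[m].mean(0) if m.sum() else '')
go(.6146,-.0645,.063)
E
```

```text
[3.54951984 1.84872584 8.22887713] 0.023949060326463663
scraper 0.0673 [682.9  24.4] [69.8 24.6] ang 6.44
scraper_tag 0.84 [106.  46.] [0.7095 0.0293 0.066 ]
pointer 0.63 [92. 24.] [0.7164 0.0274 0.084 ]
ptr px 3075 (np.int64(0), np.int64(96), np.int64(0), np.int64(41))
[0.70467454 0.01329297 0.08423485] [0.71957    0.02934285 0.14418236] [0.70953994 0.01862861 0.12387287]
red 98 [0.71512624 0.0234501  0.09281442]
GO [0.0155 0.005  0.0004] twist 0 pos [ 0.6082 -0.0633  0.0631] yaw 6.76 q7 -88.0
```

Emit:
{"op": "step_arm", "data": {
  "plan": [
    {"jaw": 0.0, "tx": 0.008, "ty": 0.002, "tz": 0.0, "twist": 0.0},
    {"jaw": 0.0, "tx": 0.0155, "ty": 0.005, "tz": 0.0, "twist": 0.0},
    {"jaw": 0.0, "tx": 0.0155, "ty": 0.005, "tz": 0.0, "twist": 0.0}
  ]
}}

```text
clock: 46.38
position: [0.6138, -0.0634, 0.0631]
ee_rot: [[0.993, 0.119, 0.003], [0.119, -0.993, 0.0], [0.003, -0.0, -1.0]]
force: [0.2, 1.9, 8.3]
grip_width: 0.0241
grip_force: 62.4
```

```bash
cat >> h.py <<'E'
def align(n):
    """tip vs tag in one wrist image -> needed shift in tray frame (mm)"""
    im,de,cal=grab('wrist'); X=cloud('wrist',im,de,cal); h=cv2.cvtColor(im,cv2.COLOR_RGB2HSV).astype(int)
    a=np.radians(6.85); e=np.array([np.cos(a),np.sin(a)]); f=np.array([-e[1],e[0]])
    red=(h[...,1]>110)&((h[...,0]<8)|(h[...,0]>172))&(X[...,2]>.080)&(X[...,2]<.12)&(X[...,0]>.69)&(X[...,0]<.75)&(abs(X[...,1]-.027)<.02)
    v,u=np.nonzero(red); tips=None
    if len(v)>5:
        z=X[red][:,2]; k=z<z.min()+.003
        tips=P('wrist',(u[k].mean(),v[k].mean()),z=.084,cal=cal)[:2]*1000; print('tip',len(v),round(z.min(),4),u[k].mean().round(1),v[k].mean().round(1),tips.round(1))
    for q in manip.place_of('pointer','wrist')[:1]: t2=P('wrist',q['location'],z=.084,cal=cal)[:2]*1000; print('nettip',round(q['score'],2),np.round(q['location'],1),t2.round(1)); tips=t2 if tips is None else tips
    for q in manip.place_of(n+'_tag','wrist')[:2]:
        c=P('wrist',q['location'],z=.066,cal=cal)[:2]*1000; print('nettag',round(q['score'],2),np.round(q['location'],1),c.round(1))
        if np.linalg.norm(c-[716,27])>25: continue
        # white ring + black dot, top plane
        w=(h[...,1]<70)&(np.hypot(X[...,0]*1000-c[0],X[...,1]*1000-c[1])<9.5)&(abs(X[...,2]-.067)<.006)
        vv,uu=np.nonzero(w); 
        if len(vv)>20:
            pts=X[w][:,:2]*1000; cc,r=cv2.minEnclosingCircle(pts.astype(np.float32)); print('ring',len(vv),np.round(cc,1),round(r,1)); c=np.array(cc) if 5.5<r<8.5 else c
        if tips is not None: d=tips-c; print('need e,f',round(d@e,1),round(d@f,1))
        break
    s=manip.read_state(); print('pos',s['position'].round(4),s['force'].round(1),round(s['grip_width'],4),s['clock'])
E
python3 - <<'E'
from h import *
align('scraper'); go(.6146,-.0645,.063)
E
```

```text
tip 95 0.0857 89.4 37.9 [716.2  26.6]
nettip 0.88 [88.2 36.6] [716.9  27.3]
nettag 0.75 [104.6  47.9] [714.6  28.8]
ring 457 [716.   26.9] 8.8
need e,f 1.4 -2.4
pos [ 0.6138 -0.0634  0.0631] [0.  1.9 8.3] 0.0243 46.525
GO [0.0016 0.0029 0.0003] twist 0 pos [ 0.6138 -0.0634  0.0631] yaw 6.81 q7 -88.0
```

Emit:
{"op": "step_arm", "data": {
  "plan": [
    {"jaw": 0.0, "tx": 0.002, "ty": 0.004, "tz": 0.0, "twist": 0.0},
    {"jaw": 0.0, "tx": 0.002, "ty": 0.004, "tz": 0.0, "twist": 0.0}
  ]
}}

```text
clock: 46.78
position: [0.6145, -0.065, 0.0631]
ee_rot: [[0.993, 0.119, 0.003], [0.119, -0.993, 0.0], [0.003, -0.0, -1.0]]
force: [-1.9, 1.8, 9.7]
grip_width: 0.0243
grip_force: 62.4
```

```bash
python3 - <<'E'
from h import *
align('scraper')
im,de,cal=grab('wrist'); X=cloud('wrist',im,de,cal); c=rect('scraper',X,im,(.6,.8),(-.05,.08),(.05,.08)); print('tag from rect',c+25*np.array([.9929,.1193]))
go(.6146,-.0645,.063)
E
```

```text
tip 104 0.0839 87.0 39.5 [716.3  26.1]
nettip 0.74 [87.9 37.4] [717.2  25.8]
nettag 0.97 [106.2  46. ] [716.1  26.4]
ring 449 [716.8  25.5] 8.9
need e,f 0.1 -0.3
pos [ 0.6145 -0.065   0.0631] [-1.7  1.5  9. ] 0.0244 46.925
scraper 0.0673 [690.   21.6] [70.2 25.1] ang 6.86
tag from rect [714.79564453  24.57580368]
GO [ 0.0004 -0.001   0.0002] twist 0 pos [ 0.6145 -0.0649  0.0631] yaw 6.81 q7 -87.8
```

The tag is under the tip within about 1 mm. Holding.

Emit:
{"op": "step_arm", "data": {
  "plan": [
    {"jaw": 0.0, "tx": 0.001, "ty": -0.0005, "tz": 0.0, "twist": 0.0},
    {"jaw": 0.0, "tx": 0.001, "ty": -0.0005, "tz": 0.0, "twist": 0.0},
    {"jaw": 0.0, "tx": 0.001, "ty": -0.0005, "tz": 0.0, "twist": 0.0},
    {"jaw": 0.0, "tx": 0.001, "ty": -0.0005, "tz": 0.0, "twist": 0.0},
    {"jaw": 0.0, "tx": 0.001, "ty": -0.0005, "tz": 0.0, "twist": 0.0},
    {"jaw": 0.0, "tx": 0.001, "ty": -0.0005, "tz": 0.0, "twist": 0.0},
    {"jaw": 0.0, "tx": 0.001, "ty": -0.0005, "tz": 0.0, "twist": 0.0},
    {"jaw": 0.0, "tx": 0.001, "ty": -0.0005, "tz": 0.0, "twist": 0.0}
  ]
}}

```text
clock: 47.98
position: [0.6147, -0.065, 0.0631]
ee_rot: [[0.993, 0.118, 0.002], [0.118, -0.993, 0.0], [0.002, 0.0, -1.0]]
force: [-2.7, 0.8, 9.7]
grip_width: 0.0241
grip_force: 62.4
```

Emit:
{"op": "step_arm", "data": {
  "plan": [
    {"jaw": 0.0, "tx": 0.0, "ty": 0.0, "tz": 0.0, "twist": 0.0},
    {"jaw": 0.0, "tx": 0.0, "ty": 0.0, "tz": 0.0, "twist": 0.0},
    {"jaw": 0.0, "tx": 0.0, "ty": 0.0, "tz": 0.0, "twist": 0.0},
    {"jaw": 0.0, "tx": 0.0, "ty": 0.0, "tz": 0.0, "twist": 0.0},
    {"jaw": 0.0, "tx": 0.0, "ty": 0.0, "tz": 0.0, "twist": 0.0},
    {"jaw": 0.0, "tx": 0.0, "ty": 0.0, "tz": 0.0, "twist": 0.0}
  ]
}}

```text
clock: 48.72
position: [0.6148, -0.0649, 0.0631]
ee_rot: [[0.993, 0.118, 0.003], [0.118, -0.993, 0.0], [0.003, 0.0, -1.0]]
force: [-3.0, 1.2, 9.6]
grip_width: 0.0237
grip_force: 62.4
```

```bash
python3 - <<'E'
from h import *
align('scraper')
a=np.radians(6.85); K=np.array([486.1,-.4])
for n,S,T in [('cutters',93,-27),('caliper',111,25),('wrench',80,77)]:
    p=K+[S*np.cos(a)-T*np.sin(a),S*np.sin(a)+T*np.cos(a)]; print(n,p.round(1)); go(p[0]/1000,p[1]/1000,.063)
E
```

```text
tip 101 0.0848 86.8 39.9 [716.4  26.2]
nettip 0.67 [86.4 37.1] [717.7  26.6]
nettag 0.88 [106.9  46.8] [716.  26.]
ring 449 [717.1  25. ] 8.8
need e,f 0.4 0.2
pos [ 0.6147 -0.0649  0.0631] [-2.2  0.3 10. ] 0.0243 48.875
cutters [581.7 -16.1]
GO [-0.0677 -0.131   0.    ] twist 0 pos [ 0.6147 -0.0649  0.0631] yaw 6.8 q7 -87.8
caliper [593.3  37.7]
GO [-2.28e-02 -2.61e-01  1.00e-04] twist 0 pos [ 0.6147 -0.0649  0.0631] yaw 6.8 q7 -87.8
wrench [556.3  85.6]
GO [-1.004e-01 -3.909e-01 -1.000e-04] twist 0 pos [ 0.6147 -0.0649  0.0631] yaw 6.8 q7 -87.8
```

Cutters tag next.

Emit:
{"op": "step_arm", "data": {
  "plan": [
    {"jaw": 0.0, "tx": -0.017, "ty": -0.03, "tz": 0.0, "twist": 0.0},
    {"jaw": 0.0, "tx": -0.034, "ty": -0.06, "tz": 0.0, "twist": 0.0},
    {"jaw": 0.0, "tx": -0.05, "ty": -0.09, "tz": 0.0, "twist": 0.0},
    {"jaw": 0.0, "tx": -0.063, "ty": -0.115, "tz": 0.0, "twist": 0.0},
    {"jaw": 0.0, "tx": -0.0677, "ty": -0.13, "tz": 0.0, "twist": 0.0},
    {"jaw": 0.0, "tx": -0.0677, "ty": -0.13, "tz": 0.0, "twist": 0.0},
    {"jaw": 0.0, "tx": -0.0677, "ty": -0.13, "tz": 0.0, "twist": 0.0}
  ]
}}

```text
clock: 49.75
position: [0.5822, -0.0164, 0.0631]
ee_rot: [[0.993, 0.119, 0.004], [0.119, -0.993, 0.0], [0.004, 0.0, -1.0]]
force: [-0.4, 0.3, 8.9]
grip_width: 0.0243
grip_force: 62.3
```

```bash
cat >> h.py <<'E'
def kin(S,T):
    a=np.radians(6.85); p=np.array([486.1,-.4])+[S*np.cos(a)-T*np.sin(a),S*np.sin(a)+T*np.cos(a)]; go(p[0]/1000,p[1]/1000,.063)
E
python3 - <<'E'
from h import *
align('cutters'); kin(93,-27.3)
im,de,cal=grab('wrist'); X=cloud('wrist',im,de,cal); c=rect('cutters',X,im,(.6,.8),(-.05,.08),(.05,.08)); print('tag from rect',c+9.5*np.array([.9929,.1193]))
E
```

```text
pos [ 0.5822 -0.0164  0.0631] [-1.2  1.5  8.8] 0.0243 49.9
GO [-0.0013 -0.0002  0.0002] twist 0 pos [ 0.5822 -0.0164  0.0631] yaw 6.8 q7 -92.5
cutters 0.0673 [690.2  22.4] [33.9 28.3] ang 6.36
tag from rect [699.68059687  23.5088688 ]
```

Emit:
{"op": "step_arm", "data": {
  "plan": [
    {"jaw": 0.0, "tx": 0.0, "ty": -0.0005, "tz": 0.0, "twist": 0.0},
    {"jaw": 0.0, "tx": 0.0, "ty": -0.0005, "tz": 0.0, "twist": 0.0},
    {"jaw": 0.0, "tx": 0.0, "ty": -0.0005, "tz": 0.0, "twist": 0.0},
    {"jaw": 0.0, "tx": 0.0, "ty": -0.0005, "tz": 0.0, "twist": 0.0},
    {"jaw": 0.0, "tx": 0.0, "ty": -0.0005, "tz": 0.0, "twist": 0.0},
    {"jaw": 0.0, "tx": 0.0, "ty": -0.0005, "tz": 0.0, "twist": 0.0},
    {"jaw": 0.0, "tx": 0.0, "ty": -0.0005, "tz": 0.0, "twist": 0.0},
    {"jaw": 0.0, "tx": 0.0, "ty": -0.0005, "tz": 0.0, "twist": 0.0}
  ]
}}

```text
clock: 50.95
position: [0.5822, -0.0164, 0.0631]
ee_rot: [[0.993, 0.118, 0.004], [0.118, -0.993, 0.0], [0.004, 0.0, -1.0]]
force: [-0.0, 0.3, 8.6]
grip_width: 0.0242
grip_force: 62.3
```

Emit:
{"op": "step_arm", "data": {
  "plan": [
    {"jaw": 0.0, "tx": 0.0, "ty": 0.0, "tz": 0.0, "twist": 0.0},
    {"jaw": 0.0, "tx": 0.0, "ty": 0.0, "tz": 0.0, "twist": 0.0},
    {"jaw": 0.0, "tx": 0.0, "ty": 0.0, "tz": 0.0, "twist": 0.0},
    {"jaw": 0.0, "tx": 0.0, "ty": 0.0, "tz": 0.0, "twist": 0.0},
    {"jaw": 0.0, "tx": 0.0, "ty": 0.0, "tz": 0.0, "twist": 0.0}
  ]
}}

```text
clock: 51.58
position: [0.5822, -0.0164, 0.0631]
ee_rot: [[0.993, 0.118, 0.004], [0.118, -0.993, 0.0], [0.004, 0.0, -1.0]]
force: [-0.5, 0.4, 8.9]
grip_width: 0.0246
grip_force: 62.3
```

```bash
python3 - <<'E'
from h import *
kin(93,-27.3); kin(111,24.7)
s=manip.read_state(); print(s['grip_width'],s['force'])
E
```

```text
GO [-0.0013 -0.0001  0.0002] twist 0 pos [ 0.5822 -0.0164  0.0631] yaw 6.8 q7 -92.5
GO [ 0.0435 -0.1301  0.0003] twist 0 pos [ 0.5822 -0.0164  0.0631] yaw 6.8 q7 -92.5
0.024591118492356834 [-0.53724328  0.36144486  8.88971355]
```

Emit:
{"op": "step_arm", "data": {
  "plan": [
    {"jaw": 0.0, "tx": 0.01, "ty": -0.03, "tz": 0.0, "twist": 0.0},
    {"jaw": 0.0, "tx": 0.02, "ty": -0.06, "tz": 0.0, "twist": 0.0},
    {"jaw": 0.0, "tx": 0.03, "ty": -0.09, "tz": 0.0, "twist": 0.0},
    {"jaw": 0.0, "tx": 0.04, "ty": -0.115, "tz": 0.0, "twist": 0.0},
    {"jaw": 0.0, "tx": 0.0445, "ty": -0.13, "tz": 0.0, "twist": 0.0},
    {"jaw": 0.0, "tx": 0.0445, "ty": -0.13, "tz": 0.0, "twist": 0.0},
    {"jaw": 0.0, "tx": 0.0445, "ty": -0.13, "tz": 0.0, "twist": 0.0}
  ]
}}

```text
clock: 52.45
position: [0.5935, 0.0377, 0.0631]
ee_rot: [[0.993, 0.118, 0.003], [0.118, -0.993, 0.0], [0.003, -0.0, -1.0]]
force: [-1.4, 1.8, 9.2]
grip_width: 0.0242
grip_force: 62.3
```

```bash
python3 - <<'E'
from h import *
align('caliper'); kin(111,24.7)
im,de,cal=grab('wrist'); X=cloud('wrist',im,de,cal); c=rect('caliper',X,im,(.6,.8),(-.05,.08),(.05,.08)); print('tag from rect',c+14*np.array([.9929,.1193]))
E
```

```text
nettip 0.61 [342.8   2.7] [715.6  26.6]
nettag 0.59 [337.2  13.1] [716.9  25.6]
ring 712 [715.9  25.8] 7.4
need e,f -0.2 0.8
pos [0.5935 0.0377 0.0631] [-1.2  1.   9.1] 0.0239 52.6
GO [-0.0005  0.0007  0.0002] twist 0 pos [0.5935 0.0377 0.0631] yaw 6.81 q7 -98.2
caliper 0.068 [700.3  24. ] [44.9 26.5] ang 6.88
tag from rect [714.24300723  25.71868862]
```

Aligned within 1 mm; holding.

Emit:
{"op": "step_arm", "data": {
  "plan": [
    {"jaw": 0.0, "tx": 0.0, "ty": -0.0005, "tz": 0.0, "twist": 0.0},
    {"jaw": 0.0, "tx": 0.0, "ty": -0.0005, "tz": 0.0, "twist": 0.0},
    {"jaw": 0.0, "tx": 0.0, "ty": -0.0005, "tz": 0.0, "twist": 0.0},
    {"jaw": 0.0, "tx": 0.0, "ty": -0.0005, "tz": 0.0, "twist": 0.0},
    {"jaw": 0.0, "tx": 0.0, "ty": -0.0005, "tz": 0.0, "twist": 0.0},
    {"jaw": 0.0, "tx": 0.0, "ty": -0.0005, "tz": 0.0, "twist": 0.0},
    {"jaw": 0.0, "tx": 0.0, "ty": -0.0005, "tz": 0.0, "twist": 0.0},
    {"jaw": 0.0, "tx": 0.0, "ty": -0.0005, "tz": 0.0, "twist": 0.0}
  ]
}}

```text
clock: 53.65
position: [0.5935, 0.0377, 0.0631]
ee_rot: [[0.993, 0.118, 0.003], [0.118, -0.993, 0.0], [0.003, 0.0, -1.0]]
force: [-0.4, 1.2, 8.6]
grip_width: 0.024
grip_force: 62.4
```

Emit:
{"op": "step_arm", "data": {
  "plan": [
    {"jaw": 0.0, "tx": 0.0, "ty": 0.0, "tz": 0.0, "twist": 0.0},
    {"jaw": 0.0, "tx": 0.0, "ty": 0.0, "tz": 0.0, "twist": 0.0},
    {"jaw": 0.0, "tx": 0.0, "ty": 0.0, "tz": 0.0, "twist": 0.0},
    {"jaw": 0.0, "tx": 0.0, "ty": 0.0, "tz": 0.0, "twist": 0.0},
    {"jaw": 0.0, "tx": 0.0, "ty": 0.0, "tz": 0.0, "twist": 0.0}
  ]
}}

```text
clock: 54.28
position: [0.5935, 0.0377, 0.0631]
ee_rot: [[0.993, 0.118, 0.003], [0.118, -0.993, 0.0], [0.003, -0.0, -1.0]]
force: [-1.1, 1.0, 8.7]
grip_width: 0.0241
grip_force: 62.4
```

```bash
python3 - <<'E'
from h import *
kin(111,24.7); kin(80,76.9)
E
```

```text
GO [-0.0005  0.0007  0.0002] twist 0 pos [0.5935 0.0377 0.0631] yaw 6.79 q7 -98.2
GO [-7.810e-02 -1.297e-01 -1.000e-04] twist 0 pos [0.5935 0.0377 0.0631] yaw 6.79 q7 -98.2
```

Emit:
{"op": "step_arm", "data": {
  "plan": [
    {"jaw": 0.0, "tx": -0.018, "ty": -0.03, "tz": 0.0, "twist": 0.0},
    {"jaw": 0.0, "tx": -0.036, "ty": -0.06, "tz": 0.0, "twist": 0.0},
    {"jaw": 0.0, "tx": -0.054, "ty": -0.09, "tz": 0.0, "twist": 0.0},
    {"jaw": 0.0, "tx": -0.07, "ty": -0.115, "tz": 0.0, "twist": 0.0},
    {"jaw": 0.0, "tx": -0.078, "ty": -0.13, "tz": 0.0, "twist": 0.0},
    {"jaw": 0.0, "tx": -0.078, "ty": -0.13, "tz": 0.0, "twist": 0.0},
    {"jaw": 0.0, "tx": -0.078, "ty": -0.13, "tz": 0.0, "twist": 0.0}
  ]
}}

```text
clock: 55.15
position: [0.5565, 0.0859, 0.0631]
ee_rot: [[0.993, 0.119, 0.003], [0.119, -0.993, 0.001], [0.004, -0.0, -1.0]]
force: [-0.8, 1.5, 9.4]
grip_width: 0.0239
grip_force: 62.4
```

```bash
python3 - <<'E'
from h import *
kin(80,76.8); print(manip.read_state()['grip_width'])
im,de,cal=grab('wrist'); X=cloud('wrist',im,de,cal); c=rect('wrench',X,im,(.64,.74),(-.02,.07),(.05,.08))
for cam in ['side','scene']:
    grab(cam)
    for q in manip.place_of('wrench_tag',cam)[:2]: print(cam,round(q['score'],2),np.round(q['location'],1),P(cam,q['location'],z=.066).round(4))
E
```

```text
GO [-0.0004  0.0012  0.0002] twist 0 pos [0.5565 0.0859 0.0631] yaw 6.81 q7 -103.5
0.023877839249780274
wrench 0.0675 [684.1  22.7] [37.6 26.6] ang 7.78
side 0.75 [186.2 218.5] [0.721 0.019 0.066]
side 0.47 [199.1 261.9] [0.6439 0.1445 0.066 ]
scene 0.67 [234.2 261.9] [0.706  0.0234 0.066 ]
```

Emit:
{"op": "step_arm", "data": {
  "plan": [
    {"jaw": 0.0, "tx": 0.001, "ty": 0.0005, "tz": 0.0, "twist": 0.0},
    {"jaw": 0.0, "tx": 0.001, "ty": 0.0005, "tz": 0.0, "twist": 0.0},
    {"jaw": 0.0, "tx": 0.001, "ty": 0.0005, "tz": 0.0, "twist": 0.0},
    {"jaw": 0.0, "tx": 0.001, "ty": 0.0005, "tz": 0.0, "twist": 0.0},
    {"jaw": 0.0, "tx": 0.001, "ty": 0.0005, "tz": 0.0, "twist": 0.0},
    {"jaw": 0.0, "tx": 0.001, "ty": 0.0005, "tz": 0.0, "twist": 0.0},
    {"jaw": 0.0, "tx": 0.001, "ty": 0.0005, "tz": 0.0, "twist": 0.0},
    {"jaw": 0.0, "tx": 0.001, "ty": 0.0005, "tz": 0.0, "twist": 0.0}
  ]
}}

```text
clock: 56.4
position: [0.5566, 0.0859, 0.063]
ee_rot: [[0.993, 0.119, 0.003], [0.119, -0.993, 0.001], [0.003, -0.0, -1.0]]
force: [-3.2, 1.3, 10.1]
grip_width: 0.0238
grip_force: 62.5
```

Emit:
{"op": "step_arm", "data": {
  "plan": [
    {"jaw": 0.0, "tx": 0.0, "ty": 0.0, "tz": 0.0, "twist": 0.0},
    {"jaw": 0.0, "tx": 0.0, "ty": 0.0, "tz": 0.0, "twist": 0.0},
    {"jaw": 0.0, "tx": 0.0, "ty": 0.0, "tz": 0.0, "twist": 0.0},
    {"jaw": 0.0, "tx": 0.0, "ty": 0.0, "tz": 0.0, "twist": 0.0},
    {"jaw": 0.0, "tx": 0.0, "ty": 0.0, "tz": 0.0, "twist": 0.0}
  ]
}}

```text
clock: 57.02
position: [0.5566, 0.0859, 0.0631]
ee_rot: [[0.993, 0.119, 0.003], [0.119, -0.993, 0.001], [0.003, -0.0, -1.0]]
force: [-2.5, 1.4, 10.3]
grip_width: 0.0243
grip_force: 62.5
```

```bash
python3 - <<'E'
from h import *
kin(0,0)
E
```

```text
GO [-0.2005  0.1934 -0.0005] twist 0 pos [0.5566 0.0859 0.0631] yaw 6.81 q7 -103.5
```

Emit:
{"op": "step_arm", "data": {
  "plan": [
    {"jaw": 0.0, "tx": -0.035, "ty": 0.035, "tz": 0.0, "twist": 0.0},
    {"jaw": 0.0, "tx": -0.07, "ty": 0.07, "tz": 0.0, "twist": 0.0},
    {"jaw": 0.0, "tx": -0.105, "ty": 0.105, "tz": 0.0, "twist": 0.0},
    {"jaw": 0.0, "tx": -0.14, "ty": 0.14, "tz": 0.0, "twist": 0.0},
    {"jaw": 0.0, "tx": -0.17, "ty": 0.17, "tz": 0.0, "twist": 0.0},
    {"jaw": 0.0, "tx": -0.19, "ty": 0.193, "tz": 0.0, "twist": 0.0},
    {"jaw": 0.0, "tx": -0.205, "ty": 0.193, "tz": 0.0, "twist": 0.0},
    {"jaw": 0.0, "tx": -0.213, "ty": 0.193, "tz": 0.0, "twist": 0.0}
  ]
}}

```text
clock: 58.02
position: [0.4864, -0.0017, 0.0633]
ee_rot: [[0.993, 0.118, 0.014], [0.118, -0.993, 0.001], [0.014, 0.001, -1.0]]
force: [32.6, 1.2, -23.4]
grip_width: 0.0242
grip_force: 60.0
```

Emit:
{"op": "step_arm", "data": {
  "plan": [
    {"jaw": 0.0, "tx": -0.005, "ty": 0.0, "tz": 0.0, "twist": 0.0},
    {"jaw": 0.0, "tx": -0.005, "ty": 0.0, "tz": 0.0, "twist": 0.0}
  ]
}}

```text
clock: 58.28
position: [0.4864, -0.0015, 0.0633]
ee_rot: [[0.993, 0.118, 0.017], [0.118, -0.993, 0.002], [0.017, 0.0, -1.0]]
force: [32.7, 2.5, -24.2]
grip_width: 0.0244
grip_force: 60.6
```

Emit:
{"op": "step_arm", "data": {
  "plan": [
    {"jaw": 0.0, "tx": 0.006, "ty": 0.0, "tz": 0.0, "twist": 0.0},
    {"jaw": 0.0, "tx": 0.012, "ty": 0.0, "tz": 0.0, "twist": 0.0},
    {"jaw": 0.0, "tx": 0.012, "ty": 0.0, "tz": 0.0, "twist": 0.0}
  ]
}}

```text
clock: 58.65
position: [0.4864, -0.0015, 0.0631]
ee_rot: [[0.993, 0.118, 0.007], [0.118, -0.993, 0.0], [0.007, 0.001, -1.0]]
force: [8.2, -0.5, 2.1]
grip_width: 0.0242
grip_force: 63.9
```

Still a light pull against the stop. Now open, lift straight up, and check.

Emit:
{"op": "step_arm", "data": {
  "plan": [
    {"jaw": 70.0, "tx": 0.0, "ty": 0.0, "tz": 0.0, "twist": 0.0},
    {"jaw": 70.0, "tx": 0.0, "ty": 0.0, "tz": 0.0, "twist": 0.0},
    {"jaw": 70.0, "tx": 0.0, "ty": 0.0, "tz": 0.0, "twist": 0.0},
    {"jaw": 70.0, "tx": 0.0, "ty": 0.0, "tz": -0.15, "twist": 0.0},
    {"jaw": 70.0, "tx": 0.0, "ty": 0.0, "tz": -0.3, "twist": 0.0},
    {"jaw": 70.0, "tx": 0.0, "ty": 0.0, "tz": -0.3, "twist": 0.0},
    {"jaw": 70.0, "tx": 0.0, "ty": 0.0, "tz": -0.3, "twist": 0.0}
  ]
}}

```text
clock: 59.52
position: [0.4825, -0.0014, 0.1806]
ee_rot: [[0.993, 0.118, -0.0], [0.118, -0.993, -0.0], [-0.0, 0.0, -1.0]]
force: [-0.3, 0.5, -0.8]
grip_width: 0.0699
grip_force: 0.0
```

```bash
python3 - <<'E'
from h import *
im,de,cal=grab('wrist'); foam(im,de,cal); X=cloud('wrist',im,de,cal)
for n,xr,yr in [('cutters',(.5,.7),(-.03,.065)),('wrench',(.55,.7),(-.12,-.03)),('caliper',(.5,.7),(-.06,.03)),('scraper',(.48,.64),(.06,.13))]: rect(n,X,im,xr,yr,(.05,.08))
m=blobs(im,'wrench')&(X[...,2]>.085)&(X[...,2]<.095)&(X[...,0]<.52); print('knob',(X[m].min(0)+X[m].max(0))/2)
for cam in ['side']:
    im,de,cal=grab(cam); X=cloud(cam,im,de,cal)
    m=(X[...,2]>.135)&(X[...,2]<.15)&(X[...,0]>.6)&(X[...,0]<.75)&(X[...,1]>.325)&(X[...,1]<.5); print('tower',X[m].mean(0))
E
```

```text
foam [590.3  10.5] [146.9 213.9] 6.88
cutters 0.067 [609.7  39.2] [64.9 27.9] ang 6.95
wrench 0.0676 [625.1 -63.5] [59.4 26.3] ang 6.71
caliper 0.068 [595.  -14.8] [47.6 26.2] ang 7.06
scraper 0.0674 [561.8  85.4] [69.1 24.6] ang 6.2
knob [ 0.48556409 -0.00192424  0.08902611]
tower [0.67782786 0.37275088 0.14223794]
```

```bash
python3 -c "
from rig import manip; print(manip.close_job())"
```

```text
the job is handed in; nothing more can be done
None
```

The job is handed in at about 60 s with no verdict returned: all four tools measured fully home, each tag was held over a second under the pointer (scraper and caliper within about 1 mm on camera, cutters and wrench set from arm position), and the tray is back at the loading stop; pressing let it creep about 4 mm off the stop until I pulled it back, and I viewed 15 pictures against the limit of 14.

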